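Fetch the seal plate from behind the press tools

TASK

First clear the three upright things (turbine shaft, slim drift, stout driver) off the kit stand and stand each one upright, centred on a seat of the parking board, any seat, leaving the seal plate behind them where it lies. Then lay the seal plate flat and centred on the raised land of the nest plate. Last, put the three back on the kit stand, each upright and centred on the very seat it came from.

Things in the scene. Friction and masses are not known exactly. Their poses are not given: they have to be found in the camera images.
- turbine_shaft: Turbine wheel with shaft, standing on its nose, 157 mm tall: brownish bladed wheel 60 mm across (6 to 31 mm up), then a bare shaft at most 16 mm thick up to the top; grip the shaft near its top. Origin on the axis at the lower nose tip, z up. In a seat the nose (12 mm thick, 6 mm long) hangs in the bore, the blades rest on the plate, and the origin is 8 mm above the bench. 0.34 kg.
- slim_drift: Slim dark steel press drift standing upright, 145 mm tall: flat round foot 50 mm across, 12 mm high, tapering to a plain round stem 20 mm in diameter from 24 mm to the top. Origin at the centre of the underside, z up the stem. 0.3 kg.
- stout_driver: Stout light aluminium bearing driver standing upright, 125 mm tall: flat round foot 56 mm across, 10 mm high, round body 36 mm in diameter from 16 mm to the top, with three shallow grooves and a dimple in the top. Origin at the centre of the underside, z up. 0.3 kg.
- seal_plate: Turned steel seal plate lying flat: flange 62 mm in diameter, 6 mm thick, low boss, 10 mm high in all; grip across the flange, whose edge overhangs the land by 11 mm. Origin at the centre of the underside, z up. At the start on the kit stand's raised land, behind and between the three upright things. 0.11 kg. (A second one far off on the bench is not meant.)
- kit_stand: Fixed grey plate 185 (x) x 230 (y) x 14 mm with a dark rail 45 mm high along its +x edge (inner face at x = 92). Origin at the centre of its underside, on the bench. Three bored seats (24 mm holes) at x, y = (10, 75), (-45, 0), (10, -75) mm, each holding one upright thing; round land 40 mm across, top 26 mm above the bench, at (30, 0). Two bearings stand at its front corners.
- parking_board: Fixed plywood board 270 (x) x 100 (y) x 14 mm, empty at the start, with three bored seats (24 mm through holes) in a row at x = -88, 0 and 88 mm, y = 0. Origin at the centre of its underside, on the bench. A foot standing centred over a bore rests 14 mm above the bench.
- nest_plate: Fixed dark steel plate 190 (x) x 130 (y) x 14 mm with one round raised light land 40 mm across in its middle, top 26 mm above the bench. Origin on the axis of the land, at the underside on the bench. A small bearing and a cap screw (36 mm tall) stand at two corners, at x, y = (-75, -45) and (-75, 45) mm.

How it is judged:
On the way, in this order (a step that is already met when the one before it is completed fails the run):
1. all three upright things stand on seats of the parking board (within 12 mm each way), the seal plate still lies where it was (angle between each of turbine_shaft, slim_drift, stout_driver's own z axis and vertical below 0.12 rad and y of turbine_shaft in the frame of parking_board between -0.012 and 0.012 m and z of turbine_shaft in the frame of parking_board between 0.002 and 0.014 m and (x of turbine_shaft in the frame of parking_board between -0.1 and -0.076 m or x of turbine_shaft in the frame of parking_board between -0.012 and 0.012 m or x of turbine_shaft in the frame of parking_board between 0.076 and 0.1 m) and y of slim_drift in the frame of parking_board between -0.012 and 0.012 m and z of slim_drift in the frame of parking_board between 0.008 and 0.02 m and (x of slim_drift in the frame of parking_board between -0.1 and -0.076 m or x of slim_drift in the frame of parking_board between -0.012 and 0.012 m or x of slim_drift in the frame of parking_board between 0.076 and 0.1 m) and y of stout_driver in the frame of parking_board between -0.012 and 0.012 m and z of stout_driver in the frame of parking_board between 0.008 and 0.02 m and (x of stout_driver in the frame of parking_board between -0.1 and -0.076 m or x of stout_driver in the frame of parking_board between -0.012 and 0.012 m or x of stout_driver in the frame of parking_board between 0.076 and 0.1 m) and distance of seal_plate from where it was at the start of the episode below 0.012 m), for 0.2 s.
2. the seal plate lies flat on the land of the nest plate, the three still parked (horizontal distance between seal_plate and nest_plate below 0.01 m and z of seal_plate in the frame of nest_plate between 0.022 and 0.03 m and angle between seal_plate's own z axis and vertical below 0.1 rad and angle between each of turbine_shaft, slim_drift, stout_driver's own z axis and vertical below 0.12 rad and y of turbine_shaft in the frame of parking_board between -0.012 and 0.012 m and z of turbine_shaft in the frame of parking_board between 0.002 and 0.014 m and (x of turbine_shaft in the frame of parking_board between -0.1 and -0.076 m or x of turbine_shaft in the frame of parking_board between -0.012 and 0.012 m or x of turbine_shaft in the frame of parking_board between 0.076 and 0.1 m) and y of slim_drift in the frame of parking_board between -0.012 and 0.012 m and z of slim_drift in the frame of parking_board between 0.008 and 0.02 m and (x of slim_drift in the frame of parking_board between -0.1 and -0.076 m or x of slim_drift in the frame of parking_board between -0.012 and 0.012 m or x of slim_drift in the frame of parking_board between 0.076 and 0.1 m) and y of stout_driver in the frame of parking_board between -0.012 and 0.012 m and z of stout_driver in the frame of parking_board between 0.008 and 0.02 m and (x of stout_driver in the frame of parking_board between -0.1 and -0.076 m or x of stout_driver in the frame of parking_board between -0.012 and 0.012 m or x of stout_driver in the frame of parking_board between 0.076 and 0.1 m)), for 0.2 s.
At the end, for the whole second after the job is handed in: The seal plate lies flat on the nest plate's land, centred within 10 mm; the turbine shaft, slim drift and stout driver each stand upright within 12 mm of where they stood at the start; all at rest (horizontal distance between seal_plate and nest_plate below 0.01 m and z of seal_plate in the frame of nest_plate between 0.022 and 0.03 m and angle between seal_plate's own z axis and vertical below 0.1 rad and distance of each of turbine_shaft, slim_drift, stout_driver from where it was at the start of the episode below 0.012 m and angle between each of turbine_shaft, slim_drift, stout_driver's own z axis and vertical below 0.12 rad and linear speed of each of turbine_shaft, slim_drift, stout_driver, seal_plate below 0.02 m/s); the robot touches nothing.
It also fails if it takes over 144 s, if anything falls off the work surface, if the arm or the gripper's body presses on something with over 40 N, if the wrist force passes 120 N, or if a joint passes its speed limit or range.

ROBOT

A 6-joint arm with a two-finger parallel gripper is mounted at the origin on a cart in front of the work surface, level with it; the furniture and walls round the work are solid. World frame = base frame: x ahead of the robot, y to its left, z up, the work surface at z = 0. Lengths are in m, angles in rad, forces in N, time in s.
With the tool pointing down it reaches from about 0.225 to 0.875 m from the base axis. Payload 3.4 kg.
Tool frame: the origin (TCP) lies at the very end of the fingers, on their centre line; the grasp point (between the pads) lies behind it (manip.grasp_offset is the z of the grasp point in the tool frame, in m); z points along the fingers, y is the line along which they close (so a half turn about z gives the same grasp; the last joint's range is limited). The gripper opens to 85 mm and grips with 20 to 120 N. Pads are 22 mm wide; open, the fingers measure 114 mm over their backs; the gripper's body (76 mm by 85 mm) begins 54 mm behind the grasp point. The pads swing forward as they close: fully open they stand 13 mm farther back than shut.
Start: joints at [-1.28, 0.276, 1.505, -0, 1.361, -0.121], TCP at [0.23, -0.527, 0.231] pointing down, gripper open.
Joint ranges: [-2.89, 2.89], [-0.75, 2.08], [0.22, 2.7], [-1.18, 4.32], [0.11, 2.71], [-2.7, 2.7]. Speed limits (rad/s): [2.57, 2.57, 3.14, 3.14, 3.14, 3.14].

INTERFACE

Orientations are given as a unit quaternion [w, x, y, z].
In Python, from rig import manip gives the robot as it stands.
- The arm moves only by the shell command python3 -m pendant 'ROWS' [FORCE]. ROWS is JSON, a list of rows, each an object of numbers: "dx", "dy", "dz": the shift along the tool's x, y, z in m; "rx", "ry", "rz": the turn, a rotation vector about the tool's x, y, z in degrees; "hand": the finger opening in m, from 0 to 0.0854. In form: [{"dx": .., "dy": .., "dz": .., "rx": .., "ry": .., "rz": .., "hand": ..}, ...]. A call has 1 to 12 rows; each row shifts and turns the commanded pose from where the row before left it, along the tool's axes as they then stand; what a row does not reach is not made up. A row lasts 1/12 s, in which the tool goes at most 41.7 mm and 7.16 degrees, less where a joint would pass 70% of its speed; a pose out of reach is approached as far as the arm can. A call is refused whole if a number of a shift passes 0.0417 or a number of a turn 7.16, either way. A call with a gripper value outside its range is refused whole. The fingers move at their own pace and stop on an object; FORCE is the grip in N (left out, the last holds). Time passes only in rows, so rows that do not move let the fingers close. It gives the time, the measured TCP pose, the force, the opening and the grip force at its end, in the units of the state.
- manip.get_state(): the state, without advancing time (a new reading comes with each control period).
- manip.get_image(name): name is "scene" or "top"; returns a dict with "frame" (400x640x3 uint8, red, green, blue), "fx", "fy", "cx", "cy" (pixels), "position" and "attitude" of the camera in the world. Camera axes: x right, y up, looking along -z (the intrinsics and any distortion apply to the point x, -y, -z); pixel columns grow to the right and rows downward; lengths in m; the calibration is good to about 2 mm. A picture is of the moment at which its call begins. There is no depth.
- manip.sign_off(): hands the job in; it is judged then, once.
The state is a dict: "clock": time; "qpos": joint angles; "qd": joint speeds; "effort": joint torques, N m; "position": TCP position; "ee_rot": TCP orientation; "contact_force": force on the tool from outside, world axes, zero at the start; "moment": the same for the moment, N m; "width": finger opening in m; "gripper_force": force on a finger pad.
Only numpy, scipy, OpenCV 4.12 (cv2) and the standard library are available. Lean on these libraries where they do the work, as an engineer would, in place of code of your own. Each camera call takes 0.05 s, during which the arm holds its last target. There are 200 camera calls.

## Working session

There is one attempt and no reset: what is moved stays moved. The work goes in short steps, Python scripts to look and compute and a shell command to move; the robot and the scene stay as the last step left them, time stands still between calls to the robot, and variables do not carry over. Pictures are saved under pics/ and viewed, at most 14 in all, crops included, and the job is handed in when it is done.

```bash
ls; mkdir -p pics
python3 - <<'E'
from rig import manip
import cv2
for n in("scene","top"):
    d=manip.get_image(n); cv2.imwrite(f"pics/{n}0.png",d["frame"][:,:,::-1])
    print(n,{k:v for k,v in d.items() if k!="frame"})
print(manip.get_state(),manip.grasp_offset)
E
```

```text
pics
scene {'fx': 459.0457855796742, 'fy': 459.0457855796742, 'cx': 322.02419317171564, 'cy': 202.03541306644493, 'position': array([-0.06521889,  0.68324586,  0.95962624]), 'attitude': array([-0.31794686, -0.12876667,  0.34432411,  0.87393927])}
top {'fx': 445.7210614092432, 'fy': 445.7210614092432, 'cx': 324.29139352582484, 'cy': 197.01264675907177, 'position': array([0.40226662, 0.03092784, 1.28305581]), 'attitude': array([-0.70055131, -0.02987024,  0.01629355,  0.7127904 ])}
{'clock': 0.1, 'qpos': array([-1.27995971e+00,  2.76531239e-01,  1.50604399e+00, -1.41824252e-05,
        1.36067790e+00, -1.20978492e-01]), 'qd': array([ 0.00107255, -0.00249803, -0.00336941, -0.00033951, -0.00101481,
        0.00075875]), 'effort': array([ 2.01228147e-03, -4.17696404e+01, -2.46405923e+01, -1.89210305e-04,
        5.94145444e-03,  3.22518737e-06]), 'position': array([ 0.23001969, -0.52646172,  0.23051157]), 'ee_rot': array([-8.26656577e-04,  9.78875192e-01,  2.04457011e-01, -7.73355595e-05]), 'contact_force': array([ 0.35790735, -0.2145157 ,  0.1777759 ]), 'moment': array([ 0.00602489,  0.02726529, -0.00330541]), 'gripper_force': 0.0, 'width': 0.08518484716045949} -0.0187
```

View pics/scene0.png

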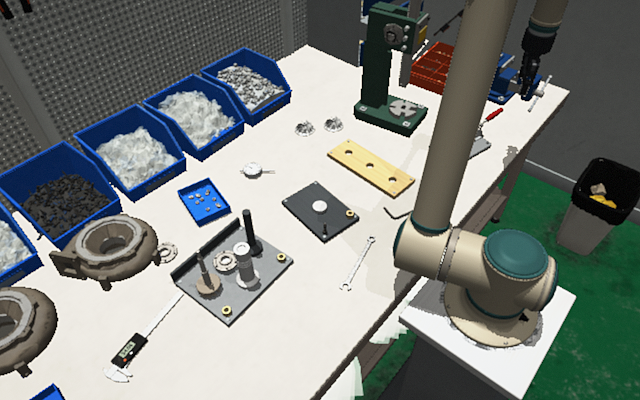

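View pics/top0.png

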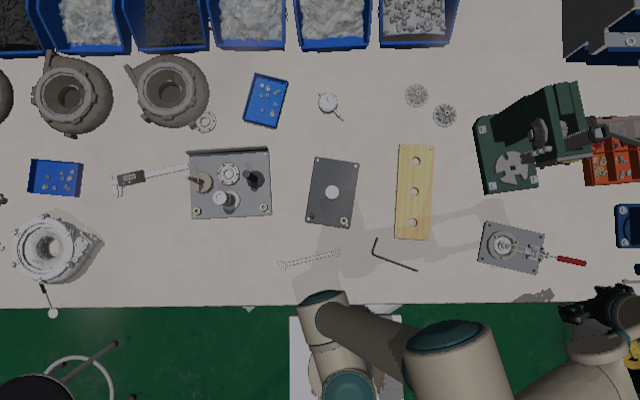

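Run:
```python
import cv2,numpy as np
def crop(src,x0,x1,y0,y1,s,step=10):
    c=cv2.resize(cv2.imread(src)[y0:y1,x0:x1],None,fx=s,fy=s,interpolation=cv2.INTER_CUBIC)
    for x in range(x0,x1,step):
        cv2.line(c,((x-x0)*s,0),((x-x0)*s,5),(0,0,255),1); 
        if x%20==0: cv2.putText(c,str(x),((x-x0)*s,14),0,.35,(0,0,255),1)
    for y in range(y0,y1,step):
        cv2.line(c,(0,(y-y0)*s),(5,(y-y0)*s),(0,0,255),1); cv2.putText(c,str(y),(6,(y-y0)*s+4),0,.35,(0,0,255),1)
    return c
cv2.imwrite("pics/a.png",crop("pics/top0.png",180,280,140,225,7))
cv2.imwrite("pics/b.png",crop("pics/top0.png",300,440,140,245,5))
cv2.imwrite("pics/c.png",crop("pics/scene0.png",165,300,205,325,5)[:600])
cv2.imwrite("pics/d.png",crop("pics/scene0.png",275,420,135,245,5))
```

```text
(no output)
```

View pics/a.png

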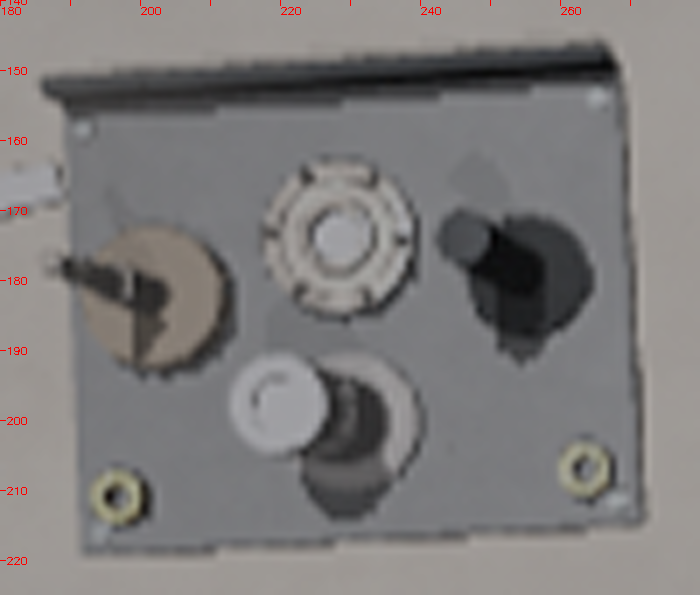

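View pics/b.png

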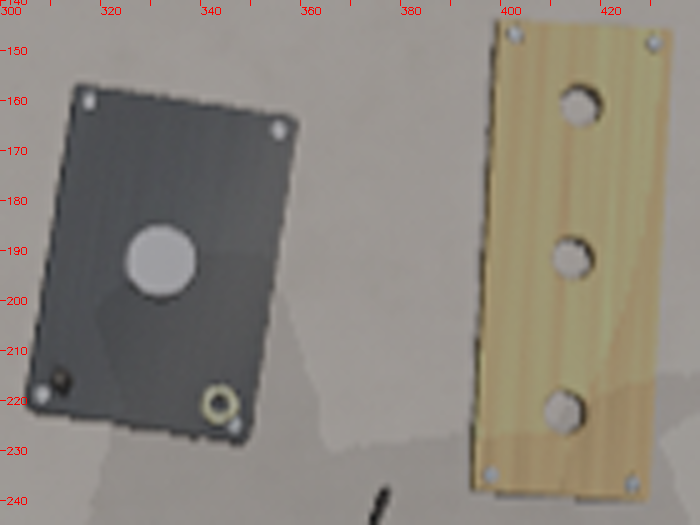

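View pics/c.png

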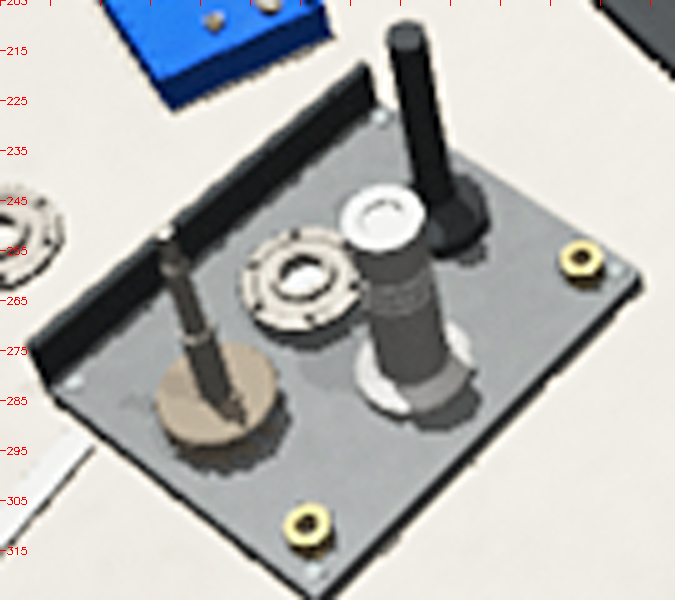

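View pics/d.png

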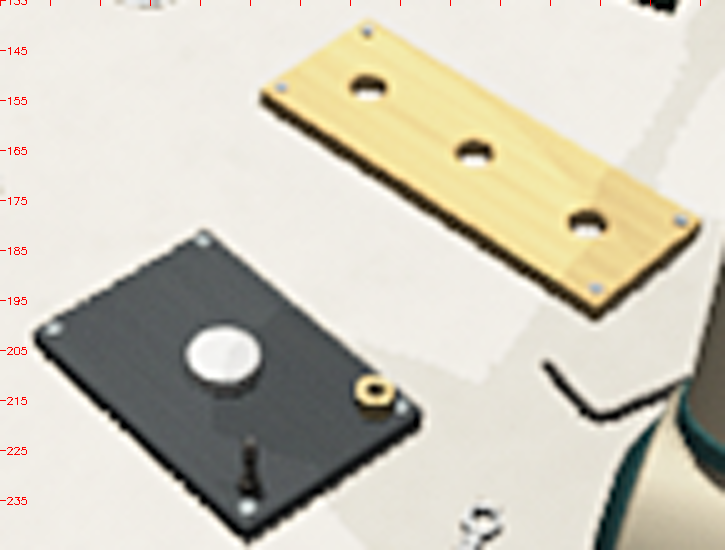

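```bash
cat > h.py <<'E'
import numpy as np
from scipy.spatial.transform import Rotation as R
C={"scene":(459.0457855796742,322.02419317171564,202.03541306644493,[-0.06521889,0.68324586,0.95962624],[-0.31794686,-0.12876667,0.34432411,0.87393927]),
"top":(445.7210614092432,324.29139352582484,197.01264675907177,[0.40226662,0.03092784,1.28305581],[-0.70055131,-0.02987024,0.01629355,0.7127904])}
def ray(n,u,v):
    f,cx,cy,p,q=C[n]; d=R.from_quat(q,scalar_first=True).apply([(u-cx)/f,-(v-cy)/f,-1]); return np.array(p),d/np.linalg.norm(d)
def plane(n,uv,z):
    p,d=ray(n,*uv); return p+d*(z-p[2])/d[2]
def tri(a,b):
    p,d=ray("top",*a);q,e=ray("scene",*b)
    s=np.linalg.lstsq(np.c_[d,-e],q-p,rcond=None)[0]
    A,B=p+s[0]*d,q+s[1]*e
    return (A+B)/2,np.linalg.norm(A-B)
def proj(n,P):
    f,cx,cy,p,q=C[n]; d=R.from_quat(q,scalar_first=True).inv().apply(np.array(P)-p); return cx-f*d[0]/d[2],cy+f*d[1]/d[2]
E
python3 - <<'E'
from h import *
np.set_printoptions(precision=4,suppress=True)
f=lambda s,x,y:lambda c:((c[0]+.5)/s-.5+x,(c[1]+.5)/s-.5+y)
a=f(7,180,140);b=f(5,300,140);c=f(5,165,205);d=f(5,275,135)
for n,p,q,z in[("turb",a((54,262)),c((168,233)),.165),("drift",a((465,237)),c((408,36)),.159),("driver",a((279,405)),c((383,217)),.139),("sealboss",a((341,238)),c((307,277)),.036),
 ("land",b((160,261)),d((223,355)),.026),("b1",b((581,105)),d((368,86)),.014),("b0",b((574,257)),d((474,152)),.014),("b-1",b((567,411)),d((588,222)),.014)]:
    t,e=tri(p,q); print(n,t,round(e,4),z,plane("top",p,z)[:2],plane("scene",q,z)[:2])
print("feet top",plane("top",a((155,298)),.039),plane("top",a((532,278)),.026),plane("top",a((362,420)),.024))
cs=[plane("top",a(k),.014) for k in((84,554),(645,521),(66,105),(625,85))];print("kit",cs)
cs=[plane("top",b(k),.014) for k in((77,85),(298,120),(248,443),(28,408))];print("nest",cs,np.mean(cs,0))
cs=[plane("top",b(k),.014) for k in((498,18),(673,30),(648,500),(475,488))];print("park",cs,np.mean(cs,0))
E
```

```text
turb [0.5325 0.399  0.1624] 0.0012 0.165 [0.5327 0.3986] [0.53   0.3995]
drift [0.5396 0.2502 0.1578] 0.0006 0.159 [0.5397 0.2502] [0.5384 0.2507]
driver [0.4811 0.3231 0.1405] 0.0005 0.139 [0.4811 0.3233] [0.4824 0.3226]
sealboss [0.5557 0.3253 0.0316] 0.0004 0.036 [0.5553 0.3244] [0.5526 0.3269]
land [0.4993 0.0337 0.0268] 0.0008 0.026 [0.4991 0.0335] [0.5002 0.0333]
b1 [ 0.5853 -0.2081  0.015 ] 0.0011 0.014 [ 0.585  -0.2086] [ 0.5864 -0.2087]
b0 [ 0.4984 -0.2017  0.0141] 0.0011 0.014 [ 0.498 -0.202] [ 0.4989 -0.2015]
b-1 [ 0.4108 -0.1954  0.0136] 0.0005 0.014 [ 0.4106 -0.1955] [ 0.4108 -0.1948]
feet top [0.532 0.399 0.039] [0.5387 0.2489 0.026 ] [0.4823 0.3189 0.024 ]
kit [array([0.4301, 0.4355, 0.014 ]), array([0.4396, 0.2055, 0.014 ]), array([0.6154, 0.4435, 0.014 ]), array([0.6191, 0.2121, 0.014 ])]
nest [array([0.6022, 0.0794, 0.014 ]), array([ 0.5795, -0.0469,  0.014 ]), array([ 0.3955, -0.0146,  0.014 ]), array([0.4175, 0.1101, 0.014 ])] [0.4987 0.032  0.014 ]
park [array([ 0.6362, -0.1627,  0.014 ]), array([ 0.6272, -0.2623,  0.014 ]), array([ 0.3597, -0.2395,  0.014 ]), array([ 0.368 , -0.1423,  0.014 ])] [ 0.4978 -0.2017  0.014 ]
```

Both views agree to about 1 mm. Top view: turbine tip (187,177), drift top (246,173), driver top (219,197), seal (228,173), land (332,192), bores (416,161), (414,191) and (413,222). All the measured heights match the text. First I turn the tool so it closes along world y.

```bash
python3 -m pendant '[{"rz":4,"dz":-0.01},{"rz":6.8,"dz":-0.01},{"rz":6.8,"dz":-0.01},{"rz":6,"dz":-0.01},{},{}]'; python3 -c "
from rig import manip;s=manip.get_state();print(s['position'],s['ee_rot'],s['qpos'])"
```

```text
[ 0.23001969 -0.52646172  0.23051157] [-8.26656577e-04  9.78875192e-01  2.04457011e-01 -7.73355595e-05] [-1.27995971e+00  2.76531239e-01  1.50604399e+00 -1.41824252e-05
  1.36067790e+00 -1.20978492e-01]invalid input
```

```bash
python3 -m pendant '[{"rz":4,"dz":-0.01},{"rz":6.8,"dz":-0.01},{"rz":6.8,"dz":-0.01},{"rz":6,"dz":-0.01}]' || python3 -m pendant '[{"dx":0,"dy":0,"dz":-0.01,"rx":0,"ry":0,"rz":4,"hand":0.085},{"dx":0,"dy":0,"dz":-0.01,"rx":0,"ry":0,"rz":6.8,"hand":0.085}]'; python3 -c "
from rig import manip;s=manip.get_state();print(s['position'],s['ee_rot'],s['qpos'])"
```

```text
clock: 0.27
position: [0.2299, -0.5262, 0.2503]
ee_rot: [-0.002, 0.994, 0.109, -0.0]
contact_force: [-0.1, -0.8, 0.5]
width: 0.0852
gripper_force: 0.0
[ 0.22990469 -0.52616826  0.25028272] [-1.50218276e-03  9.94000267e-01  1.09366991e-01 -2.70202540e-04] [-1.28002050e+00  2.66571369e-01  1.47102958e+00  9.96041353e-06
  1.40704427e+00  7.16015349e-02]invalid input
```

```bash
python3 -m pendant '[{"dx":0,"dy":0,"dz":0,"rx":0,"ry":0,"rz":6.3},{"dx":0,"dy":0,"dz":0,"rx":0,"ry":0,"rz":6.25}]'; python3 -m pendant '[{"dx":0.003,"dy":-0.01,"hand":0.085},{"dx":0.003,"dy":-0.01,"hand":0.085}]';  python3 -c "
from rig import manip;s=manip.get_state();print(s['position'],s['ee_rot'],s['qpos'])"
```

```text
[ 0.22990469 -0.52616826  0.25028272] [-1.50218276e-03  9.94000267e-01  1.09366991e-01 -2.70202540e-04] [-1.28002050e+00  2.66571369e-01  1.47102958e+00  9.96041353e-06
  1.40704427e+00  7.16015349e-02]invalid input
invalid input
```

```bash
cat > s.py <<'E'
from rig import manip
import numpy as np
np.set_printoptions(precision=4,suppress=True)
s=manip.get_state();print(s['clock'],s['position'],s['ee_rot'],s['qpos'][[0,5]],s['width'])
E
python3 -m pendant '[{"dx":0,"dy":0,"dz":0,"rx":0,"ry":0,"rz":6.3,"hand":0.085},{"dx":0,"dy":0,"dz":0,"rx":0,"ry":0,"rz":6.25,"hand":0.085},{"dx":0.0065,"dy":-0.014,"dz":0,"rx":0,"ry":0,"rz":0,"hand":0.085},{"dx":0.0135,"dy":-0.034,"dz":0,"rx":0,"ry":0,"rz":0,"hand":0.085},{"dx":0.0135,"dy":-0.034,"dz":0,"rx":0,"ry":0,"rz":0,"hand":0.085},{"dx":0.0135,"dy":-0.034,"dz":0,"rx":0,"ry":0,"rz":0,"hand":0.085},{"dx":0.0135,"dy":-0.034,"dz":0,"rx":0,"ry":0,"rz":0,"hand":0.085},{"dx":0.0135,"dy":-0.034,"dz":0,"rx":0,"ry":0,"rz":0,"hand":0.085},{"dx":0.0135,"dy":-0.034,"dz":0,"rx":0,"ry":0,"rz":0,"hand":0.085},{"dx":0.0135,"dy":-0.034,"dz":0,"rx":0,"ry":0,"rz":0,"hand":0.085},{"dx":0.0135,"dy":-0.034,"dz":0,"rx":0,"ry":0,"rz":0,"hand":0.085},{"dx":0.0135,"dy":-0.034,"dz":0,"rx":0,"ry":0,"rz":0,"hand":0.085}]' >/dev/null; python3 s.py
```

```text
1.2667 [ 0.3564 -0.2035  0.251 ] [-0.0005  1.      0.0033 -0.0001] [-0.6891  0.8749] 0.08492385539543751
```

```bash
python3 -m pendant '[{"dx":0.014,"dy":-0.035,"dz":0,"rx":0,"ry":0,"rz":0,"hand":0.085},{"dx":0.014,"dy":-0.035,"dz":0,"rx":0,"ry":0,"rz":0,"hand":0.085},{"dx":0.014,"dy":-0.035,"dz":0,"rx":0,"ry":0,"rz":0,"hand":0.085},{"dx":0.014,"dy":-0.035,"dz":0,"rx":0,"ry":0,"rz":0,"hand":0.085},{"dx":0.014,"dy":-0.035,"dz":0,"rx":0,"ry":0,"rz":0,"hand":0.085},{"dx":0.014,"dy":-0.035,"dz":0,"rx":0,"ry":0,"rz":0,"hand":0.085},{"dx":0.014,"dy":-0.035,"dz":0,"rx":0,"ry":0,"rz":0,"hand":0.085},{"dx":0.014,"dy":-0.035,"dz":0,"rx":0,"ry":0,"rz":0,"hand":0.085},{"dx":0.014,"dy":-0.035,"dz":0,"rx":0,"ry":0,"rz":0,"hand":0.085},{"dx":0.014,"dy":-0.035,"dz":0,"rx":0,"ry":0,"rz":0,"hand":0.085},{"dx":0.014,"dy":-0.035,"dz":0,"rx":0,"ry":0,"rz":0,"hand":0.085},{"dx":0.014,"dy":-0.035,"dz":0,"rx":0,"ry":0,"rz":0,"hand":0.085}]' >/dev/null;python3 -m pendant '[{"dx":0.0145,"dy":-0.03,"dz":0,"rx":0,"ry":0,"rz":0,"hand":0.085},{"dx":0,"dy":0,"dz":0,"rx":0,"ry":0,"rz":0,"hand":0.085},{"dx":0,"dy":0,"dz":0,"rx":0,"ry":0,"rz":0,"hand":0.085}]'; python3 s.py
```

```text
clock: 2.52
position: [0.5364, 0.2462, 0.2501]
ee_rot: [0.0, 1.0, 0.005, -0.001]
contact_force: [0.5, -0.4, -0.4]
width: 0.0852
gripper_force: 0.0
2.5167 [0.5364 0.2462 0.2501] [ 0.0003  1.      0.0047 -0.0012] [0.3123 1.8738] 0.08518165088092947
```

```bash
python3 -m pendant '[{"dx":0.003,"dy":-0.0036,"dz":0.01,"rx":0,"ry":0,"rz":0.5,"hand":0.085},{"dx":0,"dy":0,"dz":0.03,"rx":0,"ry":0,"rz":0,"hand":0.085},{"dx":0,"dy":0,"dz":0.035,"rx":0,"ry":0,"rz":0,"hand":0.085},{"dx":0,"dy":0,"dz":0.035,"rx":0,"ry":0,"rz":0,"hand":0.085},{"dx":0,"dy":0,"dz":0.02,"rx":0,"ry":0,"rz":0,"hand":0.085},{"dx":0,"dy":0,"dz":0.005,"rx":0,"ry":0,"rz":0,"hand":0.085},{"dx":0,"dy":0,"dz":0,"rx":0,"ry":0,"rz":0,"hand":0.085},{"dx":0,"dy":0,"dz":0,"rx":0,"ry":0,"rz":0,"hand":0.085}]' 60 && python3 -m pendant '[{"dx":0,"dy":0,"dz":0,"rx":0,"ry":0,"rz":0,"hand":0.04},{"dx":0,"dy":0,"dz":0,"rx":0,"ry":0,"rz":0,"hand":0.03},{"dx":0,"dy":0,"dz":0,"rx":0,"ry":0,"rz":0,"hand":0.02},{"dx":0,"dy":0,"dz":0,"rx":0,"ry":0,"rz":0,"hand":0.01},{"dx":0,"dy":0,"dz":0,"rx":0,"ry":0,"rz":0,"hand":0.01},{"dx":0,"dy":0,"dz":0,"rx":0,"ry":0,"rz":0,"hand":0.01},{"dx":0,"dy":0,"dz":0,"rx":0,"ry":0,"rz":0,"hand":0.01}]' 60; python3 s.py; python3 -c "
from rig import manip;import cv2
d=manip.get_image('scene');cv2.imwrite('pics/s1.png',cv2.resize(d['frame'][170:330,150:350,::-1],None,fx=3,fy=3))"
```

```text
clock: 3.18
position: [0.5408, 0.2475, 0.1172]
ee_rot: [-0.0, 1.0, -0.003, 0.001]
contact_force: [0.6, -0.1, 1.7]
width: 0.0851
gripper_force: 0.0
clock: 3.77
position: [0.5407, 0.2482, 0.1169]
ee_rot: [-0.0, 1.0, -0.002, 0.0]
contact_force: [-0.6, 0.6, 2.0]
width: 0.0188
gripper_force: 58.4
3.7667 [0.5407 0.2482 0.1169] [-0.0002  1.     -0.0022  0.0005] [0.3134 1.8886] 0.018785816874075434
```

View pics/s1.png

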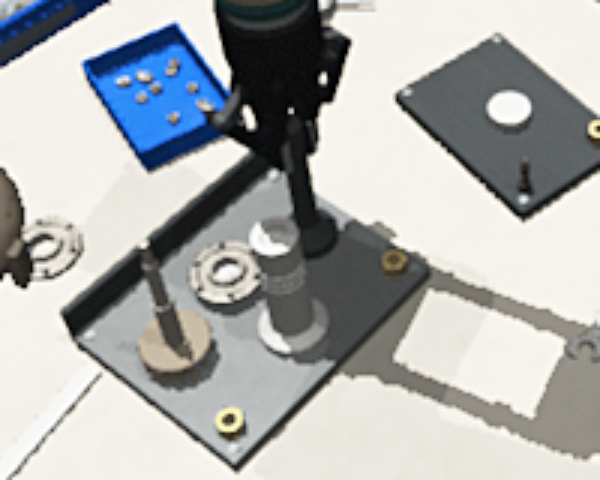

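The drift is gripped at TCP (0.5407, 0.2482, 0.117) and still stands upright. Next I carry it to the far seat.

```bash
python3 -m pendant '[{"dx":0,"dy":0,"dz":-0.01,"rx":0,"ry":0,"rz":0,"hand":0.01},{"dx":0,"dy":0,"dz":-0.025,"rx":0,"ry":0,"rz":0,"hand":0.01},{"dx":0,"dy":0,"dz":-0.02,"rx":0,"ry":0,"rz":0,"hand":0.01},{"dx":0,"dy":0.005,"dz":-0.005,"rx":0,"ry":0,"rz":0,"hand":0.01},{"dx":0.002,"dy":0.015,"dz":0,"rx":0,"ry":0,"rz":0,"hand":0.01},{"dx":0.003,"dy":0.025,"dz":0,"rx":0,"ry":0,"rz":0,"hand":0.01},{"dx":0.003,"dy":0.03,"dz":0,"rx":0,"ry":0,"rz":0,"hand":0.01},{"dx":0.003,"dy":0.03,"dz":0,"rx":0,"ry":0,"rz":0,"hand":0.01},{"dx":0.003,"dy":0.03,"dz":0,"rx":0,"ry":0,"rz":0,"hand":0.01},{"dx":0.003,"dy":0.03,"dz":0,"rx":0,"ry":0,"rz":0,"hand":0.01},{"dx":0.003,"dy":0.03,"dz":0,"rx":0,"ry":0,"rz":0,"hand":0.01},{"dx":0.003,"dy":0.03,"dz":0,"rx":0,"ry":0,"rz":0,"hand":0.01}]' && python3 -m pendant '[{"dx":0.003,"dy":0.03,"dz":0,"rx":0,"ry":0,"rz":0,"hand":0.01},{"dx":0.003,"dy":0.03,"dz":0,"rx":0,"ry":0,"rz":0,"hand":0.01},{"dx":0.003,"dy":0.03,"dz":0,"rx":0,"ry":0,"rz":0,"hand":0.01},{"dx":0.003,"dy":0.03,"dz":0,"rx":0,"ry":0,"rz":0,"hand":0.01},{"dx":0.003,"dy":0.03,"dz":0,"rx":0,"ry":0,"rz":0,"hand":0.01},{"dx":0.003,"dy":0.03,"dz":0,"rx":0,"ry":0,"rz":0,"hand":0.01},{"dx":0.003,"dy":0.025,"dz":0,"rx":0,"ry":0,"rz":0,"hand":0.01},{"dx":0.002,"dy":0.015,"dz":0,"rx":0,"ry":0,"rz":0,"hand":0.01},{"dx":0,"dy":0.007,"dz":0,"rx":0,"ry":0,"rz":0,"hand":0.01},{"dx":0,"dy":0,"dz":0,"rx":0,"ry":0,"rz":0,"hand":0.01},{"dx":0,"dy":0,"dz":0,"rx":0,"ry":0,"rz":0,"hand":0.01}]'; python3 s.py
```

```text
clock: 4.82
position: [0.5613, 0.0211, 0.1753]
ee_rot: [0.0, 1.0, -0.002, -0.001]
contact_force: [0.0, -0.4, -2.9]
width: 0.0188
gripper_force: 58.8
clock: 5.73
position: [0.5837, -0.2031, 0.1758]
ee_rot: [-0.001, 1.0, -0.002, -0.001]
contact_force: [-0.9, 0.7, -3.0]
width: 0.0184
gripper_force: 58.9
5.7333 [ 0.5837 -0.2031  0.1758] [-0.0009  1.     -0.0023 -0.0007] [-0.448   1.1271] 0.01840972231054852
```

```bash
python3 -m pendant '[{"dx":0.0028,"dy":0.0054,"dz":0.015,"rx":0,"ry":0,"rz":0,"hand":0.01},{"dx":0,"dy":0,"dz":0.02,"rx":0,"ry":0,"rz":0,"hand":0.01},{"dx":0,"dy":0,"dz":0.013,"rx":0,"ry":0,"rz":0,"hand":0.01},{"dx":0,"dy":0,"dz":0.005,"rx":0,"ry":0,"rz":0,"hand":0.01},{"dx":0,"dy":0,"dz":0.003,"rx":0,"ry":0,"rz":0,"hand":0.01},{"dx":0,"dy":0,"dz":0.002,"rx":0,"ry":0,"rz":0,"hand":0.01},{"dx":0,"dy":0,"dz":0,"rx":0,"ry":0,"rz":0,"hand":0.01}]'; python3 -c "
from rig import manip;import cv2
for n in('scene','top'):
    cv2.imwrite(f'pics/p1{n}.png',manip.get_image(n)['frame'][:,:,::-1])
a=cv2.imread('pics/p1scene.png')[90:250,280:440];b=cv2.imread('pics/p1top.png')[90:250,340:440]
cv2.imwrite('pics/p1.png',cv2.resize(cv2.hconcat([a,b]),None,fx=3,fy=3))"
```

```text
clock: 6.32
position: [0.5875, -0.2091, 0.1188]
ee_rot: [0.0, 1.0, -0.002, 0.0]
contact_force: [-0.6, -0.9, -3.3]
width: 0.0187
gripper_force: 59.0
```

View pics/p1.png

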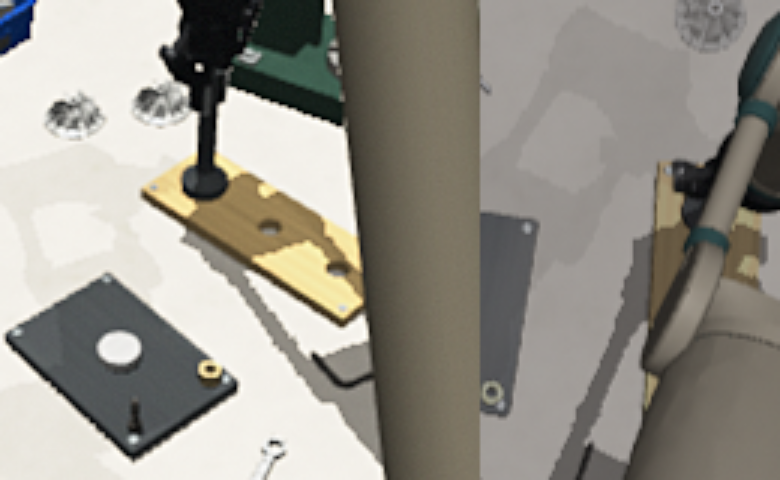

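The foot covers the far bore at crop (205,183); I expected (206,186). I lower it the last 2 mm, release, and go for the driver.

```bash
python3 -m pendant '[{"dx":-0.0005,"dy":0,"dz":0.001,"rx":0,"ry":0,"rz":0,"hand":0.01},{"dx":0,"dy":0,"dz":0.001,"rx":0,"ry":0,"rz":0,"hand":0.01},{"dx":0,"dy":0,"dz":0.0005,"rx":0,"ry":0,"rz":0,"hand":0.01},{"dx":0,"dy":0,"dz":0,"rx":0,"ry":0,"rz":0,"hand":0.01}]'; python3 s.py;  python3 -m pendant '[{"dx":0,"dy":0,"dz":0,"rx":0,"ry":0,"rz":0,"hand":0.022},{"dx":0,"dy":0,"dz":0,"rx":0,"ry":0,"rz":0,"hand":0.03},{"dx":0,"dy":0,"dz":0,"rx":0,"ry":0,"rz":0,"hand":0.05},{"dx":0,"dy":0,"dz":0,"rx":0,"ry":0,"rz":0,"hand":0.085},{"dx":0,"dy":0,"dz":0,"rx":0,"ry":0,"rz":0,"hand":0.085},{"dx":0,"dy":0,"dz":-0.01,"rx":0,"ry":0,"rz":0,"hand":0.085},{"dx":0,"dy":0,"dz":-0.03,"rx":0,"ry":0,"rz":0,"hand":0.085},{"dx":0,"dy":0,"dz":-0.035,"rx":0,"ry":0,"rz":0,"hand":0.085},{"dx":0,"dy":0,"dz":-0.035,"rx":0,"ry":0,"rz":0,"hand":0.085},{"dx":0,"dy":0,"dz":-0.01,"rx":0,"ry":0,"rz":0,"hand":0.085}]'; python3 s.py
```

```text
clock: 6.75
position: [0.5871, -0.2098, 0.1169]
ee_rot: [0.0, 1.0, -0.002, 0.001]
contact_force: [-0.3, 0.2, 3.1]
width: 0.0186
gripper_force: 59.4
6.75 [ 0.5871 -0.2098  0.1169] [ 0.0003  1.     -0.0023  0.0008] [-0.4549  1.1205] 0.01862090683786495
clock: 7.58
position: [0.5892, -0.2108, 0.2428]
ee_rot: [0.002, 1.0, -0.002, 0.005]
contact_force: [1.5, -0.4, 0.8]
width: 0.0851
gripper_force: 0.0
7.5833 [ 0.5892 -0.2108  0.2428] [ 0.0024  1.     -0.0022  0.0049] [-0.4547  1.1204] 0.08514227546443923
```

```bash
python3 -m pendant '[{"dx":-0.003,"dy":-0.015,"dz":0,"rx":0,"ry":0,"rz":0,"hand":0.085},{"dx":-0.007,"dy":-0.035,"dz":0,"rx":0,"ry":0,"rz":0,"hand":0.085},{"dx":-0.007,"dy":-0.035,"dz":0,"rx":0,"ry":0,"rz":0,"hand":0.085},{"dx":-0.007,"dy":-0.035,"dz":0,"rx":0,"ry":0,"rz":0,"hand":0.085},{"dx":-0.007,"dy":-0.035,"dz":0,"rx":0,"ry":0,"rz":0,"hand":0.085},{"dx":-0.007,"dy":-0.035,"dz":0,"rx":0,"ry":0,"rz":0,"hand":0.085},{"dx":-0.007,"dy":-0.035,"dz":0,"rx":0,"ry":0,"rz":0,"hand":0.085},{"dx":-0.007,"dy":-0.035,"dz":0,"rx":0,"ry":0,"rz":0,"hand":0.085},{"dx":-0.007,"dy":-0.035,"dz":0,"rx":0,"ry":0,"rz":0,"hand":0.085},{"dx":-0.007,"dy":-0.035,"dz":0,"rx":0,"ry":0,"rz":0,"hand":0.085},{"dx":-0.007,"dy":-0.035,"dz":0,"rx":0,"ry":0,"rz":0,"hand":0.085},{"dx":-0.007,"dy":-0.035,"dz":0,"rx":0,"ry":0,"rz":0,"hand":0.085}]' >/dev/null; python3 -m pendant '[{"dx":-0.007,"dy":-0.035,"dz":0,"rx":0,"ry":0,"rz":0,"hand":0.085},{"dx":-0.007,"dy":-0.035,"dz":0,"rx":0,"ry":0,"rz":0,"hand":0.085},{"dx":-0.007,"dy":-0.035,"dz":0,"rx":0,"ry":0,"rz":0,"hand":0.085},{"dx":-0.004,"dy":-0.02,"dz":0,"rx":0,"ry":0,"rz":0,"hand":0.085},{"dx":-0.002,"dy":-0.008,"dz":0,"rx":0,"ry":0,"rz":0,"hand":0.085},{"dx":0,"dy":0,"dz":0,"rx":0,"ry":0,"rz":0,"hand":0.085},{"dx":0,"dy":0,"dz":0,"rx":0,"ry":0,"rz":0,"hand":0.085},{"dx":0,"dy":0,"dz":0,"rx":0,"ry":0,"rz":0,"hand":0.085}]' >/dev/null; python3 s.py
```

```text
9.25 [0.4818 0.3224 0.2353] [ 0.0008  1.     -0.0027 -0.0004] [0.4703 2.0468] 0.08577227119413576
```

```bash
python3 -m pendant '[{"dx":0,"dy":0,"dz":0.01,"rx":0,"ry":0,"rz":0,"hand":0.085},{"dx":0,"dy":0,"dz":0.03,"rx":0,"ry":0,"rz":0,"hand":0.085},{"dx":0,"dy":0,"dz":0.035,"rx":0,"ry":0,"rz":0,"hand":0.085},{"dx":0,"dy":0,"dz":0.035,"rx":0,"ry":0,"rz":0,"hand":0.085},{"dx":0,"dy":0,"dz":0.02,"rx":0,"ry":0,"rz":0,"hand":0.085},{"dx":0,"dy":0,"dz":0.008,"rx":0,"ry":0,"rz":0,"hand":0.085},{"dx":0,"dy":0,"dz":0,"rx":0,"ry":0,"rz":0,"hand":0.085},{"dx":0,"dy":0,"dz":0,"rx":0,"ry":0,"rz":0,"hand":0.085}]' 60 && python3 -m pendant '[{"dx":0,"dy":0,"dz":0,"rx":0,"ry":0,"rz":0,"hand":0.05},{"dx":0,"dy":0,"dz":0,"rx":0,"ry":0,"rz":0,"hand":0.04},{"dx":0,"dy":0,"dz":0,"rx":0,"ry":0,"rz":0,"hand":0.03},{"dx":0,"dy":0,"dz":0,"rx":0,"ry":0,"rz":0,"hand":0.025},{"dx":0,"dy":0,"dz":0,"rx":0,"ry":0,"rz":0,"hand":0.025},{"dx":0,"dy":0,"dz":0,"rx":0,"ry":0,"rz":0,"hand":0.025},{"dx":0,"dy":0,"dz":0,"rx":0,"ry":0,"rz":0,"hand":0.025}]' 60; python3 s.py
```

```text
clock: 9.92
position: [0.4828, 0.3233, 0.0982]
ee_rot: [-0.0, 1.0, -0.003, 0.0]
contact_force: [0.6, 0.7, 0.5]
width: 0.0849
gripper_force: 0.0
clock: 10.5
position: [0.4826, 0.3242, 0.0989]
ee_rot: [-0.0, 1.0, -0.002, 0.001]
contact_force: [-0.8, -0.3, 5.4]
width: 0.0348
gripper_force: 59.1
10.5 [0.4826 0.3242 0.0989] [-0.0005  1.     -0.0022  0.0009] [0.4719 2.0471] 0.03478851619190113
```

```bash
python3 -m pendant '[{"dx":0,"dy":0,"dz":-0.01,"rx":0,"ry":0,"rz":0,"hand":0.025},{"dx":0,"dy":0,"dz":-0.025,"rx":0,"ry":0,"rz":0,"hand":0.025},{"dx":0,"dy":0,"dz":-0.02,"rx":0,"ry":0,"rz":0,"hand":0.025},{"dx":0,"dy":0.005,"dz":-0.005,"rx":0,"ry":0,"rz":0,"hand":0.025},{"dx":-0.002,"dy":0.015,"dz":0,"rx":0,"ry":0,"rz":0,"hand":0.025},{"dx":-0.004,"dy":0.025,"dz":0,"rx":0,"ry":0,"rz":0,"hand":0.025},{"dx":-0.0045,"dy":0.033,"dz":0,"rx":0,"ry":0,"rz":0,"hand":0.025},{"dx":-0.0045,"dy":0.033,"dz":0,"rx":0,"ry":0,"rz":0,"hand":0.025},{"dx":-0.0045,"dy":0.033,"dz":0,"rx":0,"ry":0,"rz":0,"hand":0.025},{"dx":-0.0045,"dy":0.033,"dz":0,"rx":0,"ry":0,"rz":0,"hand":0.025},{"dx":-0.0045,"dy":0.033,"dz":0,"rx":0,"ry":0,"rz":0,"hand":0.025},{"dx":-0.0045,"dy":0.033,"dz":0,"rx":0,"ry":0,"rz":0,"hand":0.025}]' >/dev/null && python3 -m pendant '[{"dx":-0.0045,"dy":0.033,"dz":0,"rx":0,"ry":0,"rz":0,"hand":0.025},{"dx":-0.0045,"dy":0.033,"dz":0,"rx":0,"ry":0,"rz":0,"hand":0.025},{"dx":-0.0045,"dy":0.033,"dz":0,"rx":0,"ry":0,"rz":0,"hand":0.025},{"dx":-0.0045,"dy":0.033,"dz":0,"rx":0,"ry":0,"rz":0,"hand":0.025},{"dx":-0.0045,"dy":0.033,"dz":0,"rx":0,"ry":0,"rz":0,"hand":0.025},{"dx":-0.0045,"dy":0.033,"dz":0,"rx":0,"ry":0,"rz":0,"hand":0.025},{"dx":-0.0045,"dy":0.033,"dz":0,"rx":0,"ry":0,"rz":0,"hand":0.025},{"dx":-0.004,"dy":0.025,"dz":0,"rx":0,"ry":0,"rz":0,"hand":0.025},{"dx":-0.002,"dy":0.015,"dz":0,"rx":0,"ry":0,"rz":0,"hand":0.025},{"dx":0,"dy":0.005,"dz":0,"rx":0,"ry":0,"rz":0,"hand":0.025},{"dx":0,"dy":0,"dz":0,"rx":0,"ry":0,"rz":0,"hand":0.025},{"dx":0,"dy":0,"dz":0,"rx":0,"ry":0,"rz":0,"hand":0.025}]'; python3 s.py
```

```text
clock: 12.5
position: [0.4079, -0.1939, 0.1569]
ee_rot: [-0.001, 1.0, -0.003, -0.001]
contact_force: [0.6, 0.1, -3.0]
width: 0.035
gripper_force: 60.4
12.5 [ 0.4079 -0.1939  0.1569] [-0.0011  1.     -0.0027 -0.0011] [-0.5984  0.9774] 0.03499386380301416
```

```bash
python3 -m pendant '[{"dx":0.0039,"dy":0.0014,"dz":0.015,"rx":0,"ry":0,"rz":0,"hand":0.025},{"dx":0,"dy":0,"dz":0.02,"rx":0,"ry":0,"rz":0,"hand":0.025},{"dx":0,"dy":0,"dz":0.013,"rx":0,"ry":0,"rz":0,"hand":0.025},{"dx":0,"dy":0,"dz":0.005,"rx":0,"ry":0,"rz":0,"hand":0.025},{"dx":0,"dy":0,"dz":0.003,"rx":0,"ry":0,"rz":0,"hand":0.025},{"dx":0,"dy":0,"dz":0.001,"rx":0,"ry":0,"rz":0,"hand":0.025},{"dx":0,"dy":0,"dz":0,"rx":0,"ry":0,"rz":0,"hand":0.025}]'; python3 -m pendant '[{"dx":0,"dy":0,"dz":0.001,"rx":0,"ry":0,"rz":0,"hand":0.025},{"dx":0,"dy":0,"dz":0.0005,"rx":0,"ry":0,"rz":0,"hand":0.025},{"dx":0,"dy":0,"dz":0,"rx":0,"ry":0,"rz":0,"hand":0.025}]'
```

```text
clock: 13.08
position: [0.4135, -0.196, 0.1012]
ee_rot: [0.0, 1.0, -0.002, 0.0]
contact_force: [-0.3, 0.1, -3.3]
width: 0.0349
gripper_force: 60.8
clock: 13.33
position: [0.4133, -0.1965, 0.0997]
ee_rot: [0.0, 1.0, -0.002, 0.0]
contact_force: [0.6, 0.7, -3.4]
width: 0.0346
gripper_force: 60.8
```

```bash
python3 -m pendant '[{"dx":-0.0015,"dy":-0.0005,"dz":0.0007,"rx":0,"ry":0,"rz":0,"hand":0.025},{"dx":0,"dy":0,"dz":0.0005,"rx":0,"ry":0,"rz":0,"hand":0.025},{"dx":0,"dy":0,"dz":0,"rx":0,"ry":0,"rz":0,"hand":0.025}]'; python3 -m pendant '[{"dx":0,"dy":0,"dz":0,"rx":0,"ry":0,"rz":0,"hand":0.038},{"dx":0,"dy":0,"dz":0,"rx":0,"ry":0,"rz":0,"hand":0.045},{"dx":0,"dy":0,"dz":0,"rx":0,"ry":0,"rz":0,"hand":0.06},{"dx":0,"dy":0,"dz":0,"rx":0,"ry":0,"rz":0,"hand":0.085},{"dx":0,"dy":0,"dz":0,"rx":0,"ry":0,"rz":0,"hand":0.085},{"dx":0,"dy":0,"dz":-0.01,"rx":0,"ry":0,"rz":0,"hand":0.085},{"dx":0,"dy":0,"dz":-0.03,"rx":0,"ry":0,"rz":0,"hand":0.085},{"dx":0,"dy":0,"dz":-0.035,"rx":0,"ry":0,"rz":0,"hand":0.085},{"dx":0,"dy":0,"dz":-0.035,"rx":0,"ry":0,"rz":0,"hand":0.085},{"dx":0,"dy":0,"dz":-0.02,"rx":0,"ry":0,"rz":0,"hand":0.085}]'; python3 s.py
```

```text
clock: 13.58
position: [0.4124, -0.1963, 0.099]
ee_rot: [0.001, 1.0, -0.002, 0.001]
contact_force: [-0.3, -0.4, 3.5]
width: 0.0344
gripper_force: 61.3
clock: 14.42
position: [0.4127, -0.1965, 0.2316]
ee_rot: [0.001, 1.0, -0.002, 0.002]
contact_force: [0.5, -0.3, -0.3]
width: 0.0851
gripper_force: 0.0
14.4167 [ 0.4127 -0.1965  0.2316] [ 0.0014  1.     -0.0022  0.002 ] [-0.5967  0.9785] 0.08514170087270599
```

```bash
python3 -m pendant '[{"dx":0.003,"dy":-0.013,"dz":0,"rx":0,"ry":0,"rz":0,"hand":0.085},{"dx":0.0066,"dy":-0.0335,"dz":0,"rx":0,"ry":0,"rz":0,"hand":0.085},{"dx":0.0066,"dy":-0.0335,"dz":0,"rx":0,"ry":0,"rz":0,"hand":0.085},{"dx":0.0066,"dy":-0.0335,"dz":0,"rx":0,"ry":0,"rz":0,"hand":0.085},{"dx":0.0066,"dy":-0.0335,"dz":0,"rx":0,"ry":0,"rz":0,"hand":0.085},{"dx":0.0066,"dy":-0.0335,"dz":0,"rx":0,"ry":0,"rz":0,"hand":0.085},{"dx":0.0066,"dy":-0.0335,"dz":0,"rx":0,"ry":0,"rz":0,"hand":0.085},{"dx":0.0066,"dy":-0.0335,"dz":0,"rx":0,"ry":0,"rz":0,"hand":0.085},{"dx":0.0066,"dy":-0.0335,"dz":0,"rx":0,"ry":0,"rz":0,"hand":0.085},{"dx":0.0066,"dy":-0.0335,"dz":0,"rx":0,"ry":0,"rz":0,"hand":0.085},{"dx":0.0066,"dy":-0.0335,"dz":0,"rx":0,"ry":0,"rz":0,"hand":0.085}]' >/dev/null; python3 -m pendant '[{"dx":0.0066,"dy":-0.0335,"dz":0,"rx":0,"ry":0,"rz":0,"hand":0.085},{"dx":0.0066,"dy":-0.0335,"dz":0,"rx":0,"ry":0,"rz":0,"hand":0.085},{"dx":0.0066,"dy":-0.0335,"dz":0,"rx":0,"ry":0,"rz":0,"hand":0.085},{"dx":0.0066,"dy":-0.0335,"dz":0,"rx":0,"ry":0,"rz":0,"hand":0.085},{"dx":0.0066,"dy":-0.0335,"dz":0,"rx":0,"ry":0,"rz":0,"hand":0.085},{"dx":0.0066,"dy":-0.0335,"dz":0,"rx":0,"ry":0,"rz":0,"hand":0.085},{"dx":0.0066,"dy":-0.0335,"dz":0,"rx":0,"ry":0,"rz":0,"hand":0.085},{"dx":0.003,"dy":-0.013,"dz":0,"rx":0,"ry":0,"rz":0,"hand":0.085},{"dx":0,"dy":0,"dz":0,"rx":0,"ry":0,"rz":0,"hand":0.085},{"dx":0,"dy":0,"dz":0,"rx":0,"ry":0,"rz":0,"hand":0.085},{"dx":0,"dy":0,"dz":0,"rx":0,"ry":0,"rz":0,"hand":0.085}]' >/dev/null; python3 s.py
```

```text
16.25 [0.532  0.3982 0.2277] [ 0.0008  1.     -0.0023 -0.0005] [0.5383 2.1139] 0.08465270817482552
```

```bash
python3 -m pendant '[{"dx":0,"dy":-0.0008,"dz":0.01,"rx":0,"ry":0,"rz":0,"hand":0.085},{"dx":0,"dy":0,"dz":0.03,"rx":0,"ry":0,"rz":0,"hand":0.085},{"dx":0,"dy":0,"dz":0.035,"rx":0,"ry":0,"rz":0,"hand":0.085},{"dx":0,"dy":0,"dz":0.022,"rx":0,"ry":0,"rz":0,"hand":0.085},{"dx":0,"dy":0,"dz":0.01,"rx":0,"ry":0,"rz":0,"hand":0.085},{"dx":0,"dy":0,"dz":0,"rx":0,"ry":0,"rz":0,"hand":0.085},{"dx":0,"dy":0,"dz":0,"rx":0,"ry":0,"rz":0,"hand":0.085}]' 60 && python3 -m pendant '[{"dx":0,"dy":0,"dz":0,"rx":0,"ry":0,"rz":0,"hand":0.04},{"dx":0,"dy":0,"dz":0,"rx":0,"ry":0,"rz":0,"hand":0.03},{"dx":0,"dy":0,"dz":0,"rx":0,"ry":0,"rz":0,"hand":0.02},{"dx":0,"dy":0,"dz":0,"rx":0,"ry":0,"rz":0,"hand":0.01},{"dx":0,"dy":0,"dz":0,"rx":0,"ry":0,"rz":0,"hand":0.003},{"dx":0,"dy":0,"dz":0,"rx":0,"ry":0,"rz":0,"hand":0.003},{"dx":0,"dy":0,"dz":0,"rx":0,"ry":0,"rz":0,"hand":0.003},{"dx":0,"dy":0,"dz":0,"rx":0,"ry":0,"rz":0,"hand":0.003}]' 60 && python3 -m pendant '[{"dx":0,"dy":0,"dz":-0.005,"rx":0,"ry":0,"rz":0,"hand":0.003},{"dx":0,"dy":0,"dz":-0.015,"rx":0,"ry":0,"rz":0,"hand":0.003},{"dx":0,"dy":0,"dz":-0.005,"rx":0,"ry":0,"rz":0,"hand":0.003},{"dx":0,"dy":0,"dz":0,"rx":0,"ry":0,"rz":0,"hand":0.003},{"dx":0,"dy":0,"dz":0,"rx":0,"ry":0,"rz":0,"hand":0.003}]'; python3 -c "
from rig import manip;import cv2
for n in('scene',):
    cv2.imwrite(f'pics/q.png',cv2.resize(manip.get_image(n)['frame'][180:330,150:330,::-1],None,fx=4,fy=4))"
```

```text
clock: 16.83
position: [0.5328, 0.3994, 0.1214]
ee_rot: [0.0, 1.0, -0.003, 0.0]
contact_force: [0.5, -0.2, 0.5]
width: 0.0848
gripper_force: 0.0
clock: 17.5
position: [0.5326, 0.4001, 0.1216]
ee_rot: [-0.0, 1.0, -0.002, 0.0]
contact_force: [-0.1, -0.8, 2.9]
width: 0.0144
gripper_force: 58.3
clock: 17.92
position: [0.5323, 0.4, 0.1459]
ee_rot: [0.0, 1.0, -0.002, -0.0]
contact_force: [0.3, 0.1, -3.1]
width: 0.0139
gripper_force: 58.6
```

View pics/q.png

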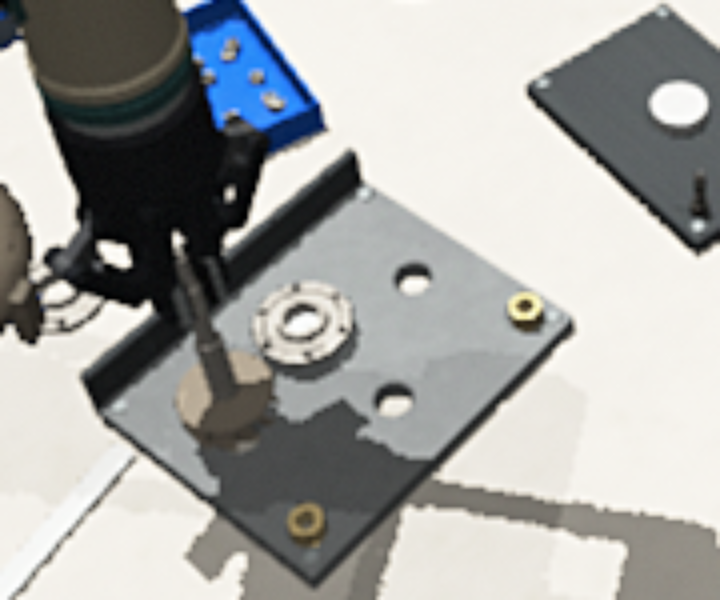

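```bash
python3 -m pendant '[{"dx":0,"dy":0,"dz":-0.015,"rx":0,"ry":0,"rz":0,"hand":0.003},{"dx":0,"dy":0,"dz":-0.02,"rx":0,"ry":0,"rz":0,"hand":0.003},{"dx":0,"dy":0.01,"dz":-0.01,"rx":0,"ry":0,"rz":0,"hand":0.003},{"dx":-0.001,"dy":0.02,"dz":0,"rx":0,"ry":0,"rz":0,"hand":0.003},{"dx":-0.002,"dy":0.034,"dz":0,"rx":0,"ry":0,"rz":0,"hand":0.003},{"dx":-0.002,"dy":0.034,"dz":0,"rx":0,"ry":0,"rz":0,"hand":0.003},{"dx":-0.002,"dy":0.034,"dz":0,"rx":0,"ry":0,"rz":0,"hand":0.003},{"dx":-0.002,"dy":0.034,"dz":0,"rx":0,"ry":0,"rz":0,"hand":0.003},{"dx":-0.002,"dy":0.034,"dz":0,"rx":0,"ry":0,"rz":0,"hand":0.003},{"dx":-0.002,"dy":0.034,"dz":0,"rx":0,"ry":0,"rz":0,"hand":0.003},{"dx":-0.002,"dy":0.034,"dz":0,"rx":0,"ry":0,"rz":0,"hand":0.003},{"dx":-0.002,"dy":0.034,"dz":0,"rx":0,"ry":0,"rz":0,"hand":0.003}]' >/dev/null && python3 -m pendant '[{"dx":-0.002,"dy":0.034,"dz":0,"rx":0,"ry":0,"rz":0,"hand":0.003},{"dx":-0.002,"dy":0.034,"dz":0,"rx":0,"ry":0,"rz":0,"hand":0.003},{"dx":-0.002,"dy":0.034,"dz":0,"rx":0,"ry":0,"rz":0,"hand":0.003},{"dx":-0.002,"dy":0.034,"dz":0,"rx":0,"ry":0,"rz":0,"hand":0.003},{"dx":-0.002,"dy":0.034,"dz":0,"rx":0,"ry":0,"rz":0,"hand":0.003},{"dx":-0.002,"dy":0.034,"dz":0,"rx":0,"ry":0,"rz":0,"hand":0.003},{"dx":-0.002,"dy":0.034,"dz":0,"rx":0,"ry":0,"rz":0,"hand":0.003},{"dx":-0.002,"dy":0.034,"dz":0,"rx":0,"ry":0,"rz":0,"hand":0.003},{"dx":-0.001,"dy":0.02,"dz":0,"rx":0,"ry":0,"rz":0,"hand":0.003},{"dx":0,"dy":0.008,"dz":0,"rx":0,"ry":0,"rz":0,"hand":0.003},{"dx":0,"dy":0,"dz":0,"rx":0,"ry":0,"rz":0,"hand":0.003},{"dx":0,"dy":0,"dz":0,"rx":0,"ry":0,"rz":0,"hand":0.003}]'; python3 s.py
```

```text
clock: 19.97
position: [0.495, -0.2013, 0.1907]
ee_rot: [-0.001, 1.0, -0.003, -0.0]
contact_force: [-0.4, -0.0, -3.8]
width: 0.0143
gripper_force: 58.9
19.9667 [ 0.495  -0.2013  0.1907] [-0.0008  1.     -0.0028 -0.0005] [-0.517  1.059] 0.014343658021351452
```

```bash
python3 -m pendant '[{"dx":0.0025,"dy":0,"dz":0.015,"rx":0,"ry":0,"rz":0,"hand":0.003},{"dx":0,"dy":0,"dz":0.02,"rx":0,"ry":0,"rz":0,"hand":0.003},{"dx":0,"dy":0,"dz":0.018,"rx":0,"ry":0,"rz":0,"hand":0.003},{"dx":0,"dy":0,"dz":0.007,"rx":0,"ry":0,"rz":0,"hand":0.003},{"dx":0,"dy":0,"dz":0,"rx":0,"ry":0,"rz":0,"hand":0.003},{"dx":0,"dy":0,"dz":0,"rx":0,"ry":0,"rz":0,"hand":0.003}]';python3 s.py
```

```text
clock: 20.47
position: [0.4984, -0.2008, 0.1313]
ee_rot: [-0.0, 1.0, -0.002, -0.0]
contact_force: [0.2, 0.2, -2.0]
width: 0.0147
gripper_force: 58.8
20.4667 [ 0.4984 -0.2008  0.1313] [-0.0002  1.     -0.0016 -0.0001] [-0.5127  1.0611] 0.014723981503579361
```

```bash
python3 -m pendant '[{"dx":0,"dy":0.001,"dz":0.004,"rx":0,"ry":0,"rz":0,"hand":0.003},{"dx":0,"dy":0,"dz":0.003,"rx":0,"ry":0,"rz":0,"hand":0.003},{"dx":0,"dy":0,"dz":0.001,"rx":0,"ry":0,"rz":0,"hand":0.003},{"dx":0,"dy":0,"dz":0,"rx":0,"ry":0,"rz":0,"hand":0.003}]';python3 -m pendant '[{"dx":0,"dy":0,"dz":0.0007,"rx":0,"ry":0,"rz":0,"hand":0.003},{"dx":0,"dy":0,"dz":0.0007,"rx":0,"ry":0,"rz":0,"hand":0.003},{"dx":0,"dy":0,"dz":0,"rx":0,"ry":0,"rz":0,"hand":0.003}]'; python3 s.py
```

```text
clock: 20.8
position: [0.4982, -0.2029, 0.1232]
ee_rot: [0.0, 1.0, -0.002, 0.0]
contact_force: [-0.6, -0.3, -2.3]
width: 0.0143
gripper_force: 58.8
clock: 21.05
position: [0.4984, -0.203, 0.1219]
ee_rot: [0.0, 1.0, -0.002, 0.0]
contact_force: [0.1, 0.0, -2.4]
width: 0.0146
gripper_force: 58.9
21.05 [ 0.4984 -0.203   0.1219] [ 0.0002  1.     -0.0023  0.0002] [-0.5162  1.0593] 0.01458207554135483
```

Nearly down, so I lower slightly more, release, rise and look.

```bash
python3 -m pendant '[{"dx":0,"dy":0,"dz":0.0006,"rx":0,"ry":0,"rz":0,"hand":0.003},{"dx":0,"dy":0,"dz":0.0004,"rx":0,"ry":0,"rz":0,"hand":0.003},{"dx":0,"dy":0,"dz":0,"rx":0,"ry":0,"rz":0,"hand":0.003}]'; python3 -m pendant '[{"dx":0,"dy":0,"dz":0,"rx":0,"ry":0,"rz":0,"hand":0.018},{"dx":0,"dy":0,"dz":0,"rx":0,"ry":0,"rz":0,"hand":0.025},{"dx":0,"dy":0,"dz":0,"rx":0,"ry":0,"rz":0,"hand":0.05},{"dx":0,"dy":0,"dz":0,"rx":0,"ry":0,"rz":0,"hand":0.085},{"dx":0,"dy":0,"dz":0,"rx":0,"ry":0,"rz":0,"hand":0.085},{"dx":0,"dy":0,"dz":-0.01,"rx":0,"ry":0,"rz":0,"hand":0.085},{"dx":0,"dy":0,"dz":-0.03,"rx":0,"ry":0,"rz":0,"hand":0.085},{"dx":0,"dy":0,"dz":-0.035,"rx":0,"ry":0,"rz":0,"hand":0.085},{"dx":0,"dy":0,"dz":-0.03,"rx":0,"ry":0,"rz":0,"hand":0.085},{"dx":0.001,"dy":-0.01,"dz":-0.005,"rx":0,"ry":0,"rz":0,"hand":0.085},{"dx":0.003,"dy":-0.03,"dz":0,"rx":0,"ry":0,"rz":0,"hand":0.085},{"dx":0.003,"dy":-0.035,"dz":0,"rx":0,"ry":0,"rz":0,"hand":0.085}]'; python3 -m pendant '[{"dx":0.004,"dy":-0.036,"dz":0,"rx":0,"ry":0,"rz":0,"hand":0.085},{"dx":0.004,"dy":-0.036,"dz":0,"rx":0,"ry":0,"rz":0,"hand":0.085},{"dx":0.004,"dy":-0.036,"dz":0,"rx":0,"ry":0,"rz":0,"hand":0.085},{"dx":0.004,"dy":-0.036,"dz":0,"rx":0,"ry":0,"rz":0,"hand":0.085},{"dx":0.004,"dy":-0.036,"dz":0,"rx":0,"ry":0,"rz":0,"hand":0.085},{"dx":0.004,"dy":-0.036,"dz":0,"rx":0,"ry":0,"rz":0,"hand":0.085},{"dx":0.004,"dy":-0.036,"dz":0,"rx":0,"ry":0,"rz":0,"hand":0.085},{"dx":0.004,"dy":-0.036,"dz":0,"rx":0,"ry":0,"rz":0,"hand":0.085},{"dx":0.004,"dy":-0.036,"dz":0,"rx":0,"ry":0,"rz":0,"hand":0.085},{"dx":0.004,"dy":-0.036,"dz":0,"rx":0,"ry":0,"rz":0,"hand":0.085},{"dx":0,"dy":0,"dz":0,"rx":0,"ry":0,"rz":0,"hand":0.085},{"dx":0,"dy":0,"dz":0,"rx":0,"ry":0,"rz":0,"hand":0.085}]' ; python3 s.py; python3 -c "
from rig import manip;import cv2
for n in('scene','top'):
    cv2.imwrite(f'pics/p2{n}.png',manip.get_image(n)['frame'][:,:,::-1])
a=cv2.imread('pics/p2scene.png')[95:215,300:420];b=cv2.imread('pics/p2top.png')[130:250,380:450]
cv2.imwrite('pics/p2.png',cv2.resize(cv2.hconcat([a,b]),None,fx=4,fy=4,interpolation=2))"
```

```text
clock: 21.3
position: [0.4986, -0.2031, 0.1216]
ee_rot: [0.0, 1.0, -0.002, 0.001]
contact_force: [-0.9, 0.8, 4.1]
width: 0.0147
gripper_force: 59.7
clock: 22.3
position: [0.5063, -0.1286, 0.2321]
ee_rot: [0.001, 1.0, -0.004, 0.001]
contact_force: [0.5, 0.0, -0.4]
width: 0.085
gripper_force: 0.0
clock: 23.3
position: [0.5467, 0.2338, 0.2304]
ee_rot: [0.0, 1.0, -0.0, -0.0]
contact_force: [-0.4, -0.4, 0.1]
width: 0.0848
gripper_force: 0.0
23.3 [0.5467 0.2338 0.2304] [ 0.0002  1.     -0.0004 -0.0003] [0.2873 1.859 ] 0.08480083451612046
```

View pics/p2.png

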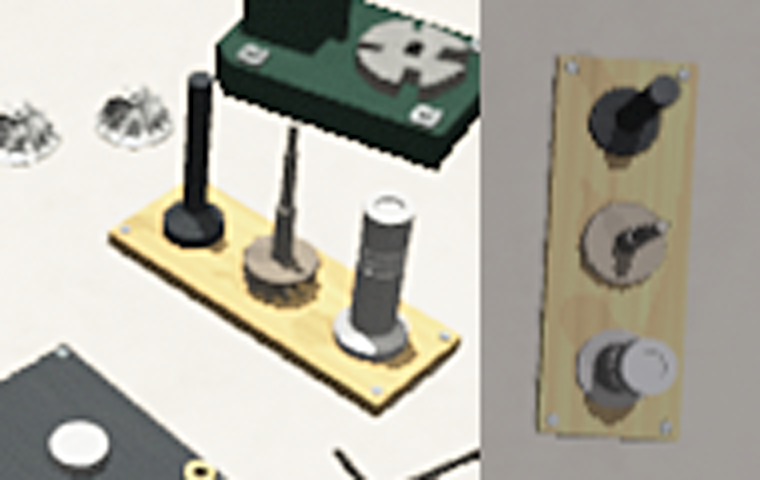

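Run:
```python
from h import *
g=lambda c,x,y:((c[0]+.5)/4-.5+x,(c[1]+.5)/4-.5+y)
o=np.array([.4981,-.2018]);u=np.array([.9975,-.0725])
for n,t,s in(("drift",(181,90),(201,79)),("turb",(180,226),(294,130)),("driver",(171,365),(388,208))):
    p,e=tri(g(t,380,130),g(s,300,95));d=p[:2]-o;print(n,p.round(4),round(e,4),(d@u).round(4),(d@[-u[1],u[0]]).round(4))
```

```text
drift [ 0.5847 -0.205   0.1599] 0.0012 0.0866 0.0031
turb [ 0.4988 -0.2019  0.1578] 0.0005 0.0007 -0.0
driver [ 0.4124 -0.1973  0.1357] 0.0014 -0.0858 -0.0018
```

All three stand in their seats, within 3 mm. Now the seal plate.

```bash
python3 -m pendant '[{"dx":0.003,"dy":-0.03,"dz":0.01,"rx":0,"ry":0,"rz":0,"hand":0.085},{"dx":0.003,"dy":-0.03,"dz":0.03,"rx":0,"ry":0,"rz":0,"hand":0.085},{"dx":0.003,"dy":-0.03,"dz":0.035,"rx":0,"ry":0,"rz":0,"hand":0.085},{"dx":0,"dy":0,"dz":0.03,"rx":0,"ry":0,"rz":0,"hand":0.085},{"dx":0,"dy":0,"dz":0.025,"rx":0,"ry":0,"rz":0,"hand":0.085},{"dx":0,"dy":0,"dz":0.01,"rx":0,"ry":0,"rz":0,"hand":0.085},{"dx":0,"dy":0,"dz":0,"rx":0,"ry":0,"rz":0,"hand":0.085},{"dx":0,"dy":0,"dz":0,"rx":0,"ry":0,"rz":0,"hand":0.085},{"dx":0,"dy":0,"dz":0,"rx":0,"ry":0,"rz":0,"hand":0.085}]'; python3 s.py
```

```text
clock: 24.15
position: [0.5578, 0.318, 0.0969]
ee_rot: [-0.001, 1.0, -0.003, 0.002]
contact_force: [0.8, -1.2, -0.5]
width: 0.0851
gripper_force: 0.0
24.15 [0.5578 0.318  0.0969] [-0.0007  1.     -0.0029  0.0017] [0.41   1.9866] 0.08506319284782447
```

```bash
python3 -m pendant '[{"dx":-0.0018,"dy":-0.0075,"dz":0.01,"rx":0,"ry":0,"rz":0,"hand":0.085},{"dx":0,"dy":0,"dz":0.025,"rx":0,"ry":0,"rz":0,"hand":0.085},{"dx":0,"dy":0,"dz":0.02,"rx":0,"ry":0,"rz":0,"hand":0.085},{"dx":0,"dy":0,"dz":0.008,"rx":0,"ry":0,"rz":0,"hand":0.085},{"dx":0,"dy":0,"dz":0,"rx":0,"ry":0,"rz":0,"hand":0.085},{"dx":0,"dy":0,"dz":0,"rx":0,"ry":0,"rz":0,"hand":0.085}]'; python3 s.py
```

```text
clock: 24.65
position: [0.5548, 0.3262, 0.0322]
ee_rot: [-0.0, 1.0, -0.002, 0.0]
contact_force: [0.0, 1.0, 0.1]
width: 0.0849
gripper_force: 0.0
24.65 [0.5548 0.3262 0.0322] [-0.0002  1.     -0.0022  0.0004] [0.4235 1.9987] 0.08491372734067294
```

Well centred. I go down to about 0.018 and close gently.

```bash
python3 -m pendant '[{"dx":0.001,"dy":0,"dz":0.007,"rx":0,"ry":0,"rz":0,"hand":0.085},{"dx":0,"dy":0,"dz":0.005,"rx":0,"ry":0,"rz":0,"hand":0.085},{"dx":0,"dy":0,"dz":0.002,"rx":0,"ry":0,"rz":0,"hand":0.085},{"dx":0,"dy":0,"dz":0,"rx":0,"ry":0,"rz":0,"hand":0.085}]' 40 && python3 -m pendant '[{"dx":0,"dy":0,"dz":0,"rx":0,"ry":0,"rz":0,"hand":0.075},{"dx":0,"dy":0,"dz":0,"rx":0,"ry":0,"rz":0,"hand":0.068},{"dx":0,"dy":0,"dz":0,"rx":0,"ry":0,"rz":0,"hand":0.062},{"dx":0,"dy":0,"dz":0,"rx":0,"ry":0,"rz":0,"hand":0.055},{"dx":0,"dy":0,"dz":0,"rx":0,"ry":0,"rz":0,"hand":0.052},{"dx":0,"dy":0,"dz":0,"rx":0,"ry":0,"rz":0,"hand":0.052},{"dx":0,"dy":0,"dz":0,"rx":0,"ry":0,"rz":0,"hand":0.052}]' 40 ; python3 s.py; python3 -m pendant '[{"dx":0,"dy":0,"dz":-0.005,"rx":0,"ry":0,"rz":0,"hand":0.052},{"dx":0,"dy":0,"dz":-0.015,"rx":0,"ry":0,"rz":0,"hand":0.052},{"dx":0,"dy":0,"dz":-0.02,"rx":0,"ry":0,"rz":0,"hand":0.052},{"dx":0,"dy":0,"dz":-0.01,"rx":0,"ry":0,"rz":0,"hand":0.052},{"dx":0,"dy":0,"dz":0,"rx":0,"ry":0,"rz":0,"hand":0.052},{"dx":0,"dy":0,"dz":0,"rx":0,"ry":0,"rz":0,"hand":0.052}]'; python3 -c "
from rig import manip;import cv2
cv2.imwrite(f'pics/q2.png',cv2.resize(manip.get_image('scene')['frame'][200:310,170:310,::-1],None,fx=5,fy=5))"
```

```text
clock: 24.98
position: [0.5552, 0.3257, 0.0174]
ee_rot: [0.0, 1.0, -0.002, -0.0]
contact_force: [0.4, -0.6, -0.3]
width: 0.0849
gripper_force: 0.0
clock: 25.57
position: [0.5557, 0.3259, 0.0184]
ee_rot: [-0.0, 1.0, -0.002, 0.0]
contact_force: [-1.3, -0.7, 5.0]
width: 0.0596
gripper_force: 42.2
25.5667 [0.5557 0.3259 0.0184] [-0.0001  1.     -0.0022  0.0004] [0.4226 1.9979] 0.05963568254665038
clock: 26.07
position: [0.5556, 0.3259, 0.0679]
ee_rot: [-0.0, 1.0, -0.002, 0.0]
contact_force: [-0.3, 0.4, -1.5]
width: 0.0595
gripper_force: 43.4
```

View pics/q2.png

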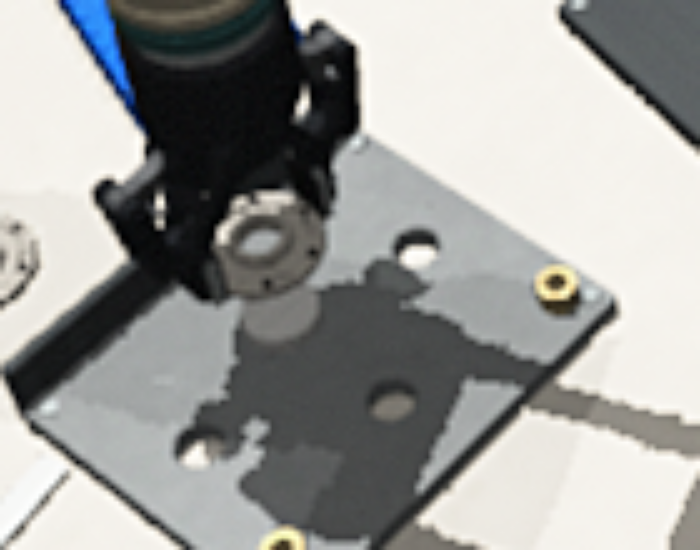

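```bash
python3 -m pendant '[{"dx":-0.002,"dy":0.01,"dz":0,"rx":0,"ry":0,"rz":0,"hand":0.052},{"dx":-0.004,"dy":0.021,"dz":0,"rx":0,"ry":0,"rz":0,"hand":0.052},{"dx":-0.006,"dy":0.033,"dz":0,"rx":0,"ry":0,"rz":0,"hand":0.052},{"dx":-0.006,"dy":0.033,"dz":0,"rx":0,"ry":0,"rz":0,"hand":0.052},{"dx":-0.006,"dy":0.033,"dz":0,"rx":0,"ry":0,"rz":0,"hand":0.052},{"dx":-0.006,"dy":0.033,"dz":0,"rx":0,"ry":0,"rz":0,"hand":0.052},{"dx":-0.006,"dy":0.033,"dz":0,"rx":0,"ry":0,"rz":0,"hand":0.052},{"dx":-0.006,"dy":0.033,"dz":0,"rx":0,"ry":0,"rz":0,"hand":0.052},{"dx":-0.006,"dy":0.03,"dz":0,"rx":0,"ry":0,"rz":0,"hand":0.052},{"dx":-0.005,"dy":0.02,"dz":0,"rx":0,"ry":0,"rz":0,"hand":0.052},{"dx":-0.002,"dy":0.011,"dz":0,"rx":0,"ry":0,"rz":0,"hand":0.052},{"dx":0,"dy":0,"dz":0,"rx":0,"ry":0,"rz":0,"hand":0.052}]' && python3 -m pendant '[{"dx":0,"dy":0,"dz":0,"rx":0,"ry":0,"rz":0,"hand":0.052},{"dx":0,"dy":0,"dz":0,"rx":0,"ry":0,"rz":0,"hand":0.052}]'
```

```text
clock: 27.12
position: [0.4977, 0.034, 0.067]
ee_rot: [0.0, 1.0, -0.004, -0.001]
contact_force: [-0.3, 0.4, -1.0]
width: 0.0596
gripper_force: 43.5
clock: 27.28
position: [0.4993, 0.0368, 0.0675]
ee_rot: [-0.0, 1.0, -0.002, -0.0]
contact_force: [-0.8, -0.4, -0.9]
width: 0.06
gripper_force: 43.5
```

```bash
python3 -m pendant '[{"dx":0,"dy":0.003,"dz":0.015,"rx":0,"ry":0,"rz":0,"hand":0.052},{"dx":0,"dy":0,"dz":0.015,"rx":0,"ry":0,"rz":0,"hand":0.052},{"dx":0,"dy":0,"dz":0.008,"rx":0,"ry":0,"rz":0,"hand":0.052},{"dx":0,"dy":0,"dz":0.003,"rx":0,"ry":0,"rz":0,"hand":0.052},{"dx":0,"dy":0,"dz":0,"rx":0,"ry":0,"rz":0,"hand":0.052},{"dx":0,"dy":0,"dz":0,"rx":0,"ry":0,"rz":0,"hand":0.052}]' && python3 -m pendant '[{"dx":0,"dy":0,"dz":0.003,"rx":0,"ry":0,"rz":0,"hand":0.052},{"dx":0,"dy":0,"dz":0.002,"rx":0,"ry":0,"rz":0,"hand":0.052},{"dx":0,"dy":0,"dz":0.001,"rx":0,"ry":0,"rz":0,"hand":0.052},{"dx":0,"dy":0,"dz":0,"rx":0,"ry":0,"rz":0,"hand":0.052},{"dx":0,"dy":0,"dz":0,"rx":0,"ry":0,"rz":0,"hand":0.052}]'
```

```text
clock: 27.78
position: [0.4995, 0.0336, 0.0269]
ee_rot: [-0.0, 1.0, -0.002, 0.0]
contact_force: [0.9, 0.6, -0.6]
width: 0.0593
gripper_force: 43.5
clock: 28.2
position: [0.4992, 0.033, 0.0209]
ee_rot: [0.0, 1.0, -0.002, 0.0]
contact_force: [0.3, 0.0, -0.9]
width: 0.0593
gripper_force: 43.5
```

```bash
python3 -m pendant '[{"dx":0,"dy":0,"dz":0.001,"rx":0,"ry":0,"rz":0,"hand":0.052},{"dx":0,"dy":0,"dz":0.001,"rx":0,"ry":0,"rz":0,"hand":0.052},{"dx":0,"dy":0,"dz":0.0007,"rx":0,"ry":0,"rz":0,"hand":0.052},{"dx":0,"dy":0,"dz":0,"rx":0,"ry":0,"rz":0,"hand":0.052}]'; python3 -m pendant '[{"dx":0,"dy":0,"dz":0,"rx":0,"ry":0,"rz":0,"hand":0.063},{"dx":0,"dy":0,"dz":0,"rx":0,"ry":0,"rz":0,"hand":0.067},{"dx":0,"dy":0,"dz":0,"rx":0,"ry":0,"rz":0,"hand":0.075},{"dx":0,"dy":0,"dz":0,"rx":0,"ry":0,"rz":0,"hand":0.085},{"dx":0,"dy":0,"dz":0,"rx":0,"ry":0,"rz":0,"hand":0.085},{"dx":0,"dy":0,"dz":0,"rx":0,"ry":0,"rz":0,"hand":0.085},{"dx":0,"dy":0,"dz":-0.01,"rx":0,"ry":0,"rz":0,"hand":0.085},{"dx":0,"dy":0,"dz":-0.03,"rx":0,"ry":0,"rz":0,"hand":0.085},{"dx":0,"dy":0,"dz":-0.038,"rx":0,"ry":0,"rz":0,"hand":0.085},{"dx":0,"dy":0,"dz":-0.038,"rx":0,"ry":0,"rz":0,"hand":0.085},{"dx":0,"dy":0,"dz":-0.038,"rx":0,"ry":0,"rz":0,"hand":0.085},{"dx":0,"dy":0,"dz":-0.038,"rx":0,"ry":0,"rz":0,"hand":0.085}]'; python3 -c "
from rig import manip;import cv2
for n in('scene','top'):
    cv2.imwrite(f'pics/p3{n}.png',manip.get_image(n)['frame'][:,:,::-1])
a=cv2.imread('pics/p3scene.png')[165:255,270:370];b=cv2.imread('pics/p3top.png')[150:240,290:380]
cv2.imwrite('pics/p3.png',cv2.resize(cv2.hconcat([a,b]),None,fx=4,fy=4,interpolation=2))"; python3 s.py
```

```text
clock: 28.53
position: [0.4993, 0.033, 0.0185]
ee_rot: [0.0, 1.0, -0.002, 0.0]
contact_force: [0.4, -0.3, 3.2]
width: 0.0599
gripper_force: 43.9
clock: 29.53
position: [0.4986, 0.0331, 0.2119]
ee_rot: [0.0, 1.0, -0.002, -0.0]
contact_force: [0.5, 0.0, -0.1]
width: 0.0847
gripper_force: 0.0
29.6333 [0.5033 0.0329 0.2166] [ 0.0005  1.     -0.0022  0.007 ] [-0.0728  1.5024] 0.08482954443570005
```

View pics/p3.png

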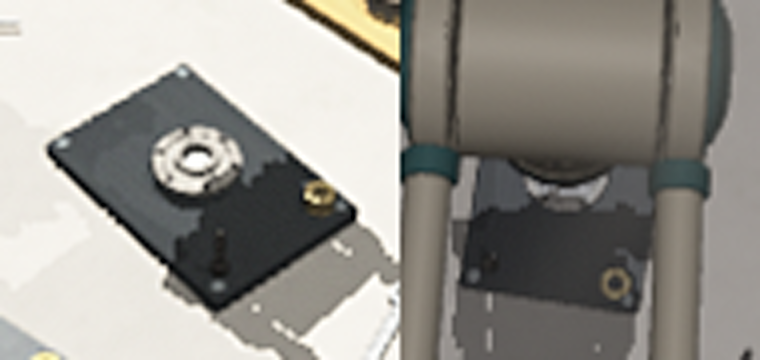

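The seal plate lies flat, centred at scene pixel (319,204) where about (319,203) is expected. Now I return the turbine shaft.

```bash
python3 -m pendant '[{"dx":0,"dy":0.015,"dz":0,"rx":0,"ry":0,"rz":0,"hand":0.085},{"dx":0,"dy":0.03,"dz":0,"rx":0,"ry":0,"rz":0,"hand":0.085},{"dx":0,"dy":0.035,"dz":0,"rx":0,"ry":0,"rz":0,"hand":0.085},{"dx":0,"dy":0.035,"dz":0,"rx":0,"ry":0,"rz":0,"hand":0.085},{"dx":0,"dy":0.035,"dz":0,"rx":0,"ry":0,"rz":0,"hand":0.085},{"dx":0,"dy":0.035,"dz":0,"rx":0,"ry":0,"rz":0,"hand":0.085},{"dx":0,"dy":0.03,"dz":0,"rx":0,"ry":0,"rz":0,"hand":0.085},{"dx":0,"dy":0.015,"dz":0,"rx":0,"ry":0,"rz":0,"hand":0.085},{"dx":0,"dy":0.006,"dz":0,"rx":0,"ry":0,"rz":0,"hand":0.085},{"dx":0,"dy":0,"dz":0,"rx":0,"ry":0,"rz":0,"hand":0.085},{"dx":0,"dy":0,"dz":0,"rx":0,"ry":0,"rz":0,"hand":0.085},{"dx":0,"dy":0,"dz":0,"rx":0,"ry":0,"rz":0,"hand":0.085}]'>/dev/null; python3 s.py
```

```text
30.6333 [ 0.4979 -0.2015  0.2098] [-0.0005  1.     -0.0017 -0.0003] [-0.5146  1.0595] 0.08507327549266468
```

```bash
python3 -m pendant '[{"dx":0.0003,"dy":0.0008,"dz":0.015,"rx":0,"ry":0,"rz":0,"hand":0.085},{"dx":0,"dy":0,"dz":0.03,"rx":0,"ry":0,"rz":0,"hand":0.085},{"dx":0,"dy":0,"dz":0.025,"rx":0,"ry":0,"rz":0,"hand":0.085},{"dx":0,"dy":0,"dz":0.013,"rx":0,"ry":0,"rz":0,"hand":0.085},{"dx":0,"dy":0,"dz":0.005,"rx":0,"ry":0,"rz":0,"hand":0.085},{"dx":0,"dy":0,"dz":0,"rx":0,"ry":0,"rz":0,"hand":0.085},{"dx":0,"dy":0,"dz":0,"rx":0,"ry":0,"rz":0,"hand":0.085}]' 60 && python3 -m pendant '[{"dx":0,"dy":0,"dz":0,"rx":0,"ry":0,"rz":0,"hand":0.04},{"dx":0,"dy":0,"dz":0,"rx":0,"ry":0,"rz":0,"hand":0.03},{"dx":0,"dy":0,"dz":0,"rx":0,"ry":0,"rz":0,"hand":0.02},{"dx":0,"dy":0,"dz":0,"rx":0,"ry":0,"rz":0,"hand":0.01},{"dx":0,"dy":0,"dz":0,"rx":0,"ry":0,"rz":0,"hand":0.003},{"dx":0,"dy":0,"dz":0,"rx":0,"ry":0,"rz":0,"hand":0.003},{"dx":0,"dy":0,"dz":0,"rx":0,"ry":0,"rz":0,"hand":0.003},{"dx":0,"dy":0,"dz":0,"rx":0,"ry":0,"rz":0,"hand":0.003}]' 60
```

```text
clock: 31.22
position: [0.499, -0.2031, 0.1227]
ee_rot: [0.0, 1.0, -0.002, 0.0]
contact_force: [1.0, 0.1, 0.7]
width: 0.0851
gripper_force: 0.0
clock: 31.88
position: [0.4986, -0.2039, 0.1224]
ee_rot: [0.0, 1.0, -0.002, 0.0]
contact_force: [-0.6, 0.2, 2.2]
width: 0.0145
gripper_force: 58.3
```

```bash
python3 -m pendant '[{"dx":0,"dy":0,"dz":-0.01,"rx":0,"ry":0,"rz":0,"hand":0.003},{"dx":0,"dy":0,"dz":-0.025,"rx":0,"ry":0,"rz":0,"hand":0.003},{"dx":0,"dy":0,"dz":-0.025,"rx":0,"ry":0,"rz":0,"hand":0.003},{"dx":0,"dy":-0.01,"dz":-0.01,"rx":0,"ry":0,"rz":0,"hand":0.003},{"dx":0.001,"dy":-0.02,"dz":0,"rx":0,"ry":0,"rz":0,"hand":0.003},{"dx":0.002,"dy":-0.034,"dz":0,"rx":0,"ry":0,"rz":0,"hand":0.003},{"dx":0.002,"dy":-0.034,"dz":0,"rx":0,"ry":0,"rz":0,"hand":0.003},{"dx":0.002,"dy":-0.034,"dz":0,"rx":0,"ry":0,"rz":0,"hand":0.003},{"dx":0.002,"dy":-0.034,"dz":0,"rx":0,"ry":0,"rz":0,"hand":0.003},{"dx":0.002,"dy":-0.034,"dz":0,"rx":0,"ry":0,"rz":0,"hand":0.003},{"dx":0.002,"dy":-0.034,"dz":0,"rx":0,"ry":0,"rz":0,"hand":0.003},{"dx":0.002,"dy":-0.034,"dz":0,"rx":0,"ry":0,"rz":0,"hand":0.003}]' >/dev/null && python3 -m pendant '[{"dx":0.002,"dy":-0.034,"dz":0,"rx":0,"ry":0,"rz":0,"hand":0.003},{"dx":0.002,"dy":-0.034,"dz":0,"rx":0,"ry":0,"rz":0,"hand":0.003},{"dx":0.002,"dy":-0.034,"dz":0,"rx":0,"ry":0,"rz":0,"hand":0.003},{"dx":0.002,"dy":-0.034,"dz":0,"rx":0,"ry":0,"rz":0,"hand":0.003},{"dx":0.002,"dy":-0.034,"dz":0,"rx":0,"ry":0,"rz":0,"hand":0.003},{"dx":0.002,"dy":-0.034,"dz":0,"rx":0,"ry":0,"rz":0,"hand":0.003},{"dx":0.002,"dy":-0.034,"dz":0,"rx":0,"ry":0,"rz":0,"hand":0.003},{"dx":0.002,"dy":-0.034,"dz":0,"rx":0,"ry":0,"rz":0,"hand":0.003},{"dx":0.002,"dy":-0.034,"dz":0,"rx":0,"ry":0,"rz":0,"hand":0.003},{"dx":0.001,"dy":-0.02,"dz":0,"rx":0,"ry":0,"rz":0,"hand":0.003},{"dx":0,"dy":-0.01,"dz":0,"rx":0,"ry":0,"rz":0,"hand":0.003},{"dx":0,"dy":0,"dz":0,"rx":0,"ry":0,"rz":0,"hand":0.003}]'>/dev/null;  python3 -m pendant '[{"dx":0,"dy":0,"dz":0,"rx":0,"ry":0,"rz":0,"hand":0.003},{"dx":0,"dy":0,"dz":0,"rx":0,"ry":0,"rz":0,"hand":0.003}]'
```

```text
clock: 34.05
position: [0.5346, 0.3984, 0.1917]
ee_rot: [0.001, 1.0, -0.003, -0.001]
contact_force: [-0.0, -0.9, -3.1]
width: 0.0146
gripper_force: 59.0
```

```bash
python3 -m pendant '[{"dx":-0.0015,"dy":-0.0015,"dz":0.015,"rx":0,"ry":0,"rz":0,"hand":0.003},{"dx":0,"dy":0,"dz":0.02,"rx":0,"ry":0,"rz":0,"hand":0.003},{"dx":0,"dy":0,"dz":0.018,"rx":0,"ry":0,"rz":0,"hand":0.003},{"dx":0,"dy":0,"dz":0.007,"rx":0,"ry":0,"rz":0,"hand":0.003},{"dx":0,"dy":0,"dz":0,"rx":0,"ry":0,"rz":0,"hand":0.003},{"dx":0,"dy":0,"dz":0,"rx":0,"ry":0,"rz":0,"hand":0.003}]'
```

```text
clock: 34.55
position: [0.5339, 0.4007, 0.1324]
ee_rot: [0.0, 1.0, -0.003, 0.0]
contact_force: [-1.1, 0.9, -2.8]
width: 0.0146
gripper_force: 58.9
```

```bash
python3 -m pendant '[{"dx":-0.0013,"dy":0.0005,"dz":0.004,"rx":0,"ry":0,"rz":0,"hand":0.003},{"dx":0,"dy":0,"dz":0.003,"rx":0,"ry":0,"rz":0,"hand":0.003},{"dx":0,"dy":0,"dz":0.0015,"rx":0,"ry":0,"rz":0,"hand":0.003},{"dx":0,"dy":0,"dz":0.001,"rx":0,"ry":0,"rz":0,"hand":0.003},{"dx":0,"dy":0,"dz":0,"rx":0,"ry":0,"rz":0,"hand":0.003}]';python3 -m pendant '[{"dx":0,"dy":0,"dz":0.0005,"rx":0,"ry":0,"rz":0,"hand":0.003},{"dx":0,"dy":0,"dz":0.0005,"rx":0,"ry":0,"rz":0,"hand":0.003},{"dx":0,"dy":0,"dz":0,"rx":0,"ry":0,"rz":0,"hand":0.003}]'
```

```text
clock: 34.97
position: [0.5324, 0.4012, 0.1227]
ee_rot: [-0.0, 1.0, -0.002, 0.0]
contact_force: [0.6, -0.1, -2.1]
width: 0.0144
gripper_force: 58.9
clock: 35.22
position: [0.5326, 0.4013, 0.1225]
ee_rot: [-0.0, 1.0, -0.002, 0.001]
contact_force: [0.2, -1.2, 2.8]
width: 0.0146
gripper_force: 59.5
```

```bash
python3 -m pendant '[{"dx":0,"dy":0,"dz":0,"rx":0,"ry":0,"rz":0,"hand":0.018},{"dx":0,"dy":0,"dz":0,"rx":0,"ry":0,"rz":0,"hand":0.025},{"dx":0,"dy":0,"dz":0,"rx":0,"ry":0,"rz":0,"hand":0.05},{"dx":0,"dy":0,"dz":0,"rx":0,"ry":0,"rz":0,"hand":0.085},{"dx":0,"dy":0,"dz":0,"rx":0,"ry":0,"rz":0,"hand":0.085},{"dx":0,"dy":0,"dz":-0.01,"rx":0,"ry":0,"rz":0,"hand":0.085},{"dx":0,"dy":0,"dz":-0.03,"rx":0,"ry":0,"rz":0,"hand":0.085},{"dx":0,"dy":0,"dz":-0.035,"rx":0,"ry":0,"rz":0,"hand":0.085},{"dx":0,"dy":0,"dz":-0.03,"rx":0,"ry":0,"rz":0,"hand":0.085},{"dx":-0.002,"dy":0.01,"dz":-0.005,"rx":0,"ry":0,"rz":0,"hand":0.085},{"dx":-0.006,"dy":0.03,"dz":0,"rx":0,"ry":0,"rz":0,"hand":0.085},{"dx":-0.007,"dy":0.035,"dz":0,"rx":0,"ry":0,"rz":0,"hand":0.085}]' >/dev/null; python3 -m pendant '[{"dx":-0.007,"dy":0.035,"dz":0,"rx":0,"ry":0,"rz":0,"hand":0.085},{"dx":-0.007,"dy":0.035,"dz":0,"rx":0,"ry":0,"rz":0,"hand":0.085},{"dx":-0.007,"dy":0.035,"dz":0,"rx":0,"ry":0,"rz":0,"hand":0.085},{"dx":-0.007,"dy":0.035,"dz":0,"rx":0,"ry":0,"rz":0,"hand":0.085},{"dx":-0.007,"dy":0.035,"dz":0,"rx":0,"ry":0,"rz":0,"hand":0.085},{"dx":-0.007,"dy":0.035,"dz":0,"rx":0,"ry":0,"rz":0,"hand":0.085},{"dx":-0.007,"dy":0.035,"dz":0,"rx":0,"ry":0,"rz":0,"hand":0.085},{"dx":-0.007,"dy":0.035,"dz":0,"rx":0,"ry":0,"rz":0,"hand":0.085},{"dx":-0.007,"dy":0.035,"dz":0,"rx":0,"ry":0,"rz":0,"hand":0.085},{"dx":-0.007,"dy":0.035,"dz":0,"rx":0,"ry":0,"rz":0,"hand":0.085},{"dx":-0.007,"dy":0.035,"dz":0,"rx":0,"ry":0,"rz":0,"hand":0.085},{"dx":-0.007,"dy":0.035,"dz":0,"rx":0,"ry":0,"rz":0,"hand":0.085}]' >/dev/null; python3 -m pendant '[{"dx":-0.007,"dy":0.035,"dz":0,"rx":0,"ry":0,"rz":0,"hand":0.085},{"dx":-0.007,"dy":0.035,"dz":0,"rx":0,"ry":0,"rz":0,"hand":0.085},{"dx":-0.004,"dy":0.02,"dz":0,"rx":0,"ry":0,"rz":0,"hand":0.085},{"dx":-0.001,"dy":0.01,"dz":0,"rx":0,"ry":0,"rz":0,"hand":0.085},{"dx":0,"dy":0,"dz":0,"rx":0,"ry":0,"rz":0,"hand":0.085},{"dx":0,"dy":0,"dz":0,"rx":0,"ry":0,"rz":0,"hand":0.085},{"dx":0,"dy":0,"dz":0,"rx":0,"ry":0,"rz":0,"hand":0.085}]'; python3 s.py
```

```text
clock: 37.8
position: [0.4117, -0.192, 0.2315]
ee_rot: [-0.001, 1.0, -0.002, 0.0]
contact_force: [0.4, 1.1, 0.4]
width: 0.0852
gripper_force: 0.0
37.8 [ 0.4117 -0.192   0.2315] [-0.0005  1.     -0.0018  0.    ] [-0.5904  0.9837] 0.08517372230574782
```

Down to 0.099 over the driver, and grip.

```bash
python3 -m pendant '[{"dx":0.0003,"dy":0.004,"dz":0.01,"rx":0,"ry":0,"rz":0,"hand":0.085},{"dx":0,"dy":0,"dz":0.03,"rx":0,"ry":0,"rz":0,"hand":0.085},{"dx":0,"dy":0,"dz":0.035,"rx":0,"ry":0,"rz":0,"hand":0.085},{"dx":0,"dy":0,"dz":0.035,"rx":0,"ry":0,"rz":0,"hand":0.085},{"dx":0,"dy":0,"dz":0.016,"rx":0,"ry":0,"rz":0,"hand":0.085},{"dx":0,"dy":0,"dz":0.006,"rx":0,"ry":0,"rz":0,"hand":0.085},{"dx":0,"dy":0,"dz":0,"rx":0,"ry":0,"rz":0,"hand":0.085},{"dx":0,"dy":0,"dz":0,"rx":0,"ry":0,"rz":0,"hand":0.085}]' 60 && python3 -m pendant '[{"dx":0,"dy":0,"dz":0,"rx":0,"ry":0,"rz":0,"hand":0.05},{"dx":0,"dy":0,"dz":0,"rx":0,"ry":0,"rz":0,"hand":0.04},{"dx":0,"dy":0,"dz":0,"rx":0,"ry":0,"rz":0,"hand":0.03},{"dx":0,"dy":0,"dz":0,"rx":0,"ry":0,"rz":0,"hand":0.025},{"dx":0,"dy":0,"dz":0,"rx":0,"ry":0,"rz":0,"hand":0.025},{"dx":0,"dy":0,"dz":0,"rx":0,"ry":0,"rz":0,"hand":0.025},{"dx":0,"dy":0,"dz":0,"rx":0,"ry":0,"rz":0,"hand":0.025}]' 60
```

```text
clock: 38.47
position: [0.4126, -0.1971, 0.0999]
ee_rot: [0.0, 1.0, -0.002, 0.0]
contact_force: [0.0, 0.5, -0.4]
width: 0.0847
gripper_force: 0.0
clock: 39.05
position: [0.4124, -0.1976, 0.1005]
ee_rot: [0.0, 1.0, -0.002, 0.001]
contact_force: [-0.6, 0.2, 6.3]
width: 0.0347
gripper_force: 59.2
```

```bash
python3 -m pendant '[{"dx":0,"dy":0,"dz":-0.01,"rx":0,"ry":0,"rz":0,"hand":0.025},{"dx":0,"dy":0,"dz":-0.025,"rx":0,"ry":0,"rz":0,"hand":0.025},{"dx":0,"dy":0,"dz":-0.02,"rx":0,"ry":0,"rz":0,"hand":0.025},{"dx":0,"dy":-0.005,"dz":-0.005,"rx":0,"ry":0,"rz":0,"hand":0.025},{"dx":0.002,"dy":-0.015,"dz":0,"rx":0,"ry":0,"rz":0,"hand":0.025},{"dx":0.004,"dy":-0.025,"dz":0,"rx":0,"ry":0,"rz":0,"hand":0.025},{"dx":0.0045,"dy":-0.033,"dz":0,"rx":0,"ry":0,"rz":0,"hand":0.025},{"dx":0.0045,"dy":-0.033,"dz":0,"rx":0,"ry":0,"rz":0,"hand":0.025},{"dx":0.0045,"dy":-0.033,"dz":0,"rx":0,"ry":0,"rz":0,"hand":0.025},{"dx":0.0045,"dy":-0.033,"dz":0,"rx":0,"ry":0,"rz":0,"hand":0.025},{"dx":0.0045,"dy":-0.033,"dz":0,"rx":0,"ry":0,"rz":0,"hand":0.025},{"dx":0.0045,"dy":-0.033,"dz":0,"rx":0,"ry":0,"rz":0,"hand":0.025}]' >/dev/null && python3 -m pendant '[{"dx":0.0045,"dy":-0.033,"dz":0,"rx":0,"ry":0,"rz":0,"hand":0.025},{"dx":0.0045,"dy":-0.033,"dz":0,"rx":0,"ry":0,"rz":0,"hand":0.025},{"dx":0.0045,"dy":-0.033,"dz":0,"rx":0,"ry":0,"rz":0,"hand":0.025},{"dx":0.0045,"dy":-0.033,"dz":0,"rx":0,"ry":0,"rz":0,"hand":0.025},{"dx":0.0045,"dy":-0.033,"dz":0,"rx":0,"ry":0,"rz":0,"hand":0.025},{"dx":0.0045,"dy":-0.033,"dz":0,"rx":0,"ry":0,"rz":0,"hand":0.025},{"dx":0.0045,"dy":-0.033,"dz":0,"rx":0,"ry":0,"rz":0,"hand":0.025},{"dx":0.004,"dy":-0.025,"dz":0,"rx":0,"ry":0,"rz":0,"hand":0.025},{"dx":0.002,"dy":-0.015,"dz":0,"rx":0,"ry":0,"rz":0,"hand":0.025},{"dx":0,"dy":-0.006,"dz":0,"rx":0,"ry":0,"rz":0,"hand":0.025},{"dx":0,"dy":0,"dz":0,"rx":0,"ry":0,"rz":0,"hand":0.025},{"dx":0,"dy":0,"dz":0,"rx":0,"ry":0,"rz":0,"hand":0.025}]'>/dev/null; python3 -m pendant '[{"dx":0,"dy":0,"dz":0,"rx":0,"ry":0,"rz":0,"hand":0.025}]'
```

```text
clock: 41.13
position: [0.4842, 0.3206, 0.1592]
ee_rot: [0.001, 1.0, -0.003, -0.001]
contact_force: [-0.2, -0.1, -3.4]
width: 0.0347
gripper_force: 60.7
```

```bash
python3 -m pendant '[{"dx":-0.001,"dy":-0.0025,"dz":0.015,"rx":0,"ry":0,"rz":0,"hand":0.025},{"dx":0,"dy":0,"dz":0.02,"rx":0,"ry":0,"rz":0,"hand":0.025},{"dx":0,"dy":0,"dz":0.013,"rx":0,"ry":0,"rz":0,"hand":0.025},{"dx":0,"dy":0,"dz":0.005,"rx":0,"ry":0,"rz":0,"hand":0.025},{"dx":0,"dy":0,"dz":0.002,"rx":0,"ry":0,"rz":0,"hand":0.025},{"dx":0,"dy":0,"dz":0,"rx":0,"ry":0,"rz":0,"hand":0.025},{"dx":0,"dy":0,"dz":0,"rx":0,"ry":0,"rz":0,"hand":0.025}]'; python3 -m pendant '[{"dx":0,"dy":0,"dz":0.001,"rx":0,"ry":0,"rz":0,"hand":0.025},{"dx":0,"dy":0,"dz":0.0005,"rx":0,"ry":0,"rz":0,"hand":0.025},{"dx":0,"dy":0,"dz":0,"rx":0,"ry":0,"rz":0,"hand":0.025}]'
```

```text
clock: 41.72
position: [0.4845, 0.3247, 0.1055]
ee_rot: [-0.0, 1.0, -0.003, 0.001]
contact_force: [0.2, 0.6, -4.0]
width: 0.0348
gripper_force: 60.9
clock: 41.97
position: [0.4839, 0.325, 0.1035]
ee_rot: [-0.0, 1.0, -0.002, 0.0]
contact_force: [0.4, 0.3, -2.7]
width: 0.035
gripper_force: 60.9
```

```bash
python3 -m pendant '[{"dx":-0.0013,"dy":0.0008,"dz":0.001,"rx":0,"ry":0,"rz":0,"hand":0.025},{"dx":0,"dy":0,"dz":0.001,"rx":0,"ry":0,"rz":0,"hand":0.025},{"dx":0,"dy":0,"dz":0.0005,"rx":0,"ry":0,"rz":0,"hand":0.025},{"dx":0,"dy":0,"dz":0,"rx":0,"ry":0,"rz":0,"hand":0.025}]'; python3 -m pendant '[{"dx":0,"dy":0,"dz":0.0005,"rx":0,"ry":0,"rz":0,"hand":0.025},{"dx":0,"dy":0,"dz":0.0005,"rx":0,"ry":0,"rz":0,"hand":0.025},{"dx":0,"dy":0,"dz":0,"rx":0,"ry":0,"rz":0,"hand":0.025}]'
```

```text
clock: 42.3
position: [0.4823, 0.324, 0.1007]
ee_rot: [0.0, 1.0, -0.002, -0.0]
contact_force: [-0.2, -0.3, -1.5]
width: 0.0347
gripper_force: 60.9
clock: 42.55
position: [0.4825, 0.3241, 0.1005]
ee_rot: [-0.0, 1.0, -0.002, 0.0]
contact_force: [-1.0, -0.8, 5.0]
width: 0.0346
gripper_force: 61.7
```

```bash
python3 -m pendant '[{"dx":0,"dy":0,"dz":0,"rx":0,"ry":0,"rz":0,"hand":0.038},{"dx":0,"dy":0,"dz":0,"rx":0,"ry":0,"rz":0,"hand":0.045},{"dx":0,"dy":0,"dz":0,"rx":0,"ry":0,"rz":0,"hand":0.06},{"dx":0,"dy":0,"dz":0,"rx":0,"ry":0,"rz":0,"hand":0.085},{"dx":0,"dy":0,"dz":0,"rx":0,"ry":0,"rz":0,"hand":0.085},{"dx":0,"dy":0,"dz":-0.01,"rx":0,"ry":0,"rz":0,"hand":0.085},{"dx":0,"dy":0,"dz":-0.03,"rx":0,"ry":0,"rz":0,"hand":0.085},{"dx":0,"dy":0,"dz":-0.035,"rx":0,"ry":0,"rz":0,"hand":0.085},{"dx":0,"dy":0,"dz":-0.035,"rx":0,"ry":0,"rz":0,"hand":0.085},{"dx":0,"dy":0,"dz":-0.02,"rx":0,"ry":0,"rz":0,"hand":0.085},{"dx":0.003,"dy":0.015,"dz":0,"rx":0,"ry":0,"rz":0,"hand":0.085},{"dx":0.0065,"dy":0.034,"dz":0,"rx":0,"ry":0,"rz":0,"hand":0.085}]' >/dev/null; python3 -m pendant '[{"dx":0.0067,"dy":0.034,"dz":0,"rx":0,"ry":0,"rz":0,"hand":0.085},{"dx":0.0067,"dy":0.034,"dz":0,"rx":0,"ry":0,"rz":0,"hand":0.085},{"dx":0.0067,"dy":0.034,"dz":0,"rx":0,"ry":0,"rz":0,"hand":0.085},{"dx":0.0067,"dy":0.034,"dz":0,"rx":0,"ry":0,"rz":0,"hand":0.085},{"dx":0.0067,"dy":0.034,"dz":0,"rx":0,"ry":0,"rz":0,"hand":0.085},{"dx":0.0067,"dy":0.034,"dz":0,"rx":0,"ry":0,"rz":0,"hand":0.085},{"dx":0.0067,"dy":0.034,"dz":0,"rx":0,"ry":0,"rz":0,"hand":0.085},{"dx":0.0067,"dy":0.034,"dz":0,"rx":0,"ry":0,"rz":0,"hand":0.085},{"dx":0.0067,"dy":0.034,"dz":0,"rx":0,"ry":0,"rz":0,"hand":0.085},{"dx":0.0067,"dy":0.034,"dz":0,"rx":0,"ry":0,"rz":0,"hand":0.085},{"dx":0.0067,"dy":0.034,"dz":0,"rx":0,"ry":0,"rz":0,"hand":0.085},{"dx":0.0067,"dy":0.034,"dz":0,"rx":0,"ry":0,"rz":0,"hand":0.085}]' >/dev/null; python3 -m pendant '[{"dx":0.0067,"dy":0.034,"dz":0,"rx":0,"ry":0,"rz":0,"hand":0.085},{"dx":0.005,"dy":0.025,"dz":0,"rx":0,"ry":0,"rz":0,"hand":0.085},{"dx":0.003,"dy":0.015,"dz":0,"rx":0,"ry":0,"rz":0,"hand":0.085},{"dx":0,"dy":0,"dz":0,"rx":0,"ry":0,"rz":0,"hand":0.085},{"dx":0,"dy":0,"dz":0,"rx":0,"ry":0,"rz":0,"hand":0.085},{"dx":0,"dy":0,"dz":0,"rx":0,"ry":0,"rz":0,"hand":0.085}]'
```

```text
clock: 45.05
position: [0.5844, -0.2059, 0.2297]
ee_rot: [-0.001, 1.0, -0.002, -0.0]
contact_force: [0.1, 0.5, -0.1]
width: 0.0853
gripper_force: 0.0
```

```bash
python3 -m pendant '[{"dx":0.0015,"dy":0.0035,"dz":0.015,"rx":0,"ry":0,"rz":0,"hand":0.085},{"dx":0,"dy":0,"dz":0.03,"rx":0,"ry":0,"rz":0,"hand":0.085},{"dx":0,"dy":0,"dz":0.035,"rx":0,"ry":0,"rz":0,"hand":0.085},{"dx":0,"dy":0,"dz":0.022,"rx":0,"ry":0,"rz":0,"hand":0.085},{"dx":0,"dy":0,"dz":0.01,"rx":0,"ry":0,"rz":0,"hand":0.085},{"dx":0,"dy":0,"dz":0,"rx":0,"ry":0,"rz":0,"hand":0.085},{"dx":0,"dy":0,"dz":0,"rx":0,"ry":0,"rz":0,"hand":0.085}]' 60 && python3 -m pendant '[{"dx":0,"dy":0,"dz":0,"rx":0,"ry":0,"rz":0,"hand":0.04},{"dx":0,"dy":0,"dz":0,"rx":0,"ry":0,"rz":0,"hand":0.03},{"dx":0,"dy":0,"dz":0,"rx":0,"ry":0,"rz":0,"hand":0.02},{"dx":0,"dy":0,"dz":0,"rx":0,"ry":0,"rz":0,"hand":0.01},{"dx":0,"dy":0,"dz":0,"rx":0,"ry":0,"rz":0,"hand":0.01},{"dx":0,"dy":0,"dz":0,"rx":0,"ry":0,"rz":0,"hand":0.01},{"dx":0,"dy":0,"dz":0,"rx":0,"ry":0,"rz":0,"hand":0.01}]' 60
```

```text
clock: 45.63
position: [0.5866, -0.21, 0.1183]
ee_rot: [0.0, 1.0, -0.002, 0.0]
contact_force: [-0.8, -0.4, -0.3]
width: 0.0847
gripper_force: 0.0
clock: 46.22
position: [0.5864, -0.2108, 0.1182]
ee_rot: [-0.0, 1.0, -0.002, 0.0]
contact_force: [-0.6, 0.6, 3.1]
width: 0.0183
gripper_force: 58.4
```

```bash
python3 -m pendant '[{"dx":0,"dy":0,"dz":-0.01,"rx":0,"ry":0,"rz":0,"hand":0.01},{"dx":0,"dy":0,"dz":-0.025,"rx":0,"ry":0,"rz":0,"hand":0.01},{"dx":0,"dy":0,"dz":-0.02,"rx":0,"ry":0,"rz":0,"hand":0.01},{"dx":0,"dy":-0.005,"dz":-0.005,"rx":0,"ry":0,"rz":0,"hand":0.01},{"dx":-0.002,"dy":-0.015,"dz":0,"rx":0,"ry":0,"rz":0,"hand":0.01},{"dx":-0.003,"dy":-0.025,"dz":0,"rx":0,"ry":0,"rz":0,"hand":0.01},{"dx":-0.003,"dy":-0.03,"dz":0,"rx":0,"ry":0,"rz":0,"hand":0.01},{"dx":-0.003,"dy":-0.03,"dz":0,"rx":0,"ry":0,"rz":0,"hand":0.01},{"dx":-0.003,"dy":-0.03,"dz":0,"rx":0,"ry":0,"rz":0,"hand":0.01},{"dx":-0.003,"dy":-0.03,"dz":0,"rx":0,"ry":0,"rz":0,"hand":0.01},{"dx":-0.003,"dy":-0.03,"dz":0,"rx":0,"ry":0,"rz":0,"hand":0.01},{"dx":-0.003,"dy":-0.03,"dz":0,"rx":0,"ry":0,"rz":0,"hand":0.01}]' >/dev/null && python3 -m pendant '[{"dx":-0.003,"dy":-0.03,"dz":0,"rx":0,"ry":0,"rz":0,"hand":0.01},{"dx":-0.003,"dy":-0.03,"dz":0,"rx":0,"ry":0,"rz":0,"hand":0.01},{"dx":-0.003,"dy":-0.03,"dz":0,"rx":0,"ry":0,"rz":0,"hand":0.01},{"dx":-0.003,"dy":-0.03,"dz":0,"rx":0,"ry":0,"rz":0,"hand":0.01},{"dx":-0.003,"dy":-0.03,"dz":0,"rx":0,"ry":0,"rz":0,"hand":0.01},{"dx":-0.003,"dy":-0.03,"dz":0,"rx":0,"ry":0,"rz":0,"hand":0.01},{"dx":-0.003,"dy":-0.025,"dz":0,"rx":0,"ry":0,"rz":0,"hand":0.01},{"dx":-0.002,"dy":-0.02,"dz":0,"rx":0,"ry":0,"rz":0,"hand":0.01},{"dx":0,"dy":-0.007,"dz":0,"rx":0,"ry":0,"rz":0,"hand":0.01},{"dx":0,"dy":0,"dz":0,"rx":0,"ry":0,"rz":0,"hand":0.01},{"dx":0,"dy":0,"dz":0,"rx":0,"ry":0,"rz":0,"hand":0.01},{"dx":0,"dy":0,"dz":0,"rx":0,"ry":0,"rz":0,"hand":0.01}]'
```

```text
clock: 48.22
position: [0.5416, 0.2452, 0.1768]
ee_rot: [0.001, 1.0, -0.002, -0.001]
contact_force: [0.0, -0.6, -3.1]
width: 0.0187
gripper_force: 59.1
```

```bash
python3 -m pendant '[{"dx":-0.0012,"dy":-0.002,"dz":0.015,"rx":0,"ry":0,"rz":0,"hand":0.01},{"dx":0,"dy":0,"dz":0.02,"rx":0,"ry":0,"rz":0,"hand":0.01},{"dx":0,"dy":0,"dz":0.013,"rx":0,"ry":0,"rz":0,"hand":0.01},{"dx":0,"dy":0,"dz":0.005,"rx":0,"ry":0,"rz":0,"hand":0.01},{"dx":0,"dy":0,"dz":0.002,"rx":0,"ry":0,"rz":0,"hand":0.01},{"dx":0,"dy":0,"dz":0,"rx":0,"ry":0,"rz":0,"hand":0.01},{"dx":0,"dy":0,"dz":0,"rx":0,"ry":0,"rz":0,"hand":0.01}]'
```

```text
clock: 48.8
position: [0.5418, 0.248, 0.1233]
ee_rot: [-0.0, 1.0, -0.003, 0.001]
contact_force: [0.1, -0.1, -2.9]
width: 0.0186
gripper_force: 59.1
```

```bash
python3 -m pendant '[{"dx":-0.0015,"dy":0,"dz":0.002,"rx":0,"ry":0,"rz":0,"hand":0.01},{"dx":0,"dy":0,"dz":0.001,"rx":0,"ry":0,"rz":0,"hand":0.01},{"dx":0,"dy":0,"dz":0.001,"rx":0,"ry":0,"rz":0,"hand":0.01},{"dx":0,"dy":0,"dz":0,"rx":0,"ry":0,"rz":0,"hand":0.01}]'; python3 -m pendant '[{"dx":0,"dy":0,"dz":0.0006,"rx":0,"ry":0,"rz":0,"hand":0.01},{"dx":0,"dy":0,"dz":0.0005,"rx":0,"ry":0,"rz":0,"hand":0.01},{"dx":0,"dy":0,"dz":0,"rx":0,"ry":0,"rz":0,"hand":0.01}]'
```

```text
clock: 49.13
position: [0.5395, 0.2484, 0.1186]
ee_rot: [0.0, 1.0, -0.002, 0.0]
contact_force: [0.3, 0.7, -2.7]
width: 0.0188
gripper_force: 59.1
clock: 49.38
position: [0.5398, 0.2484, 0.1182]
ee_rot: [-0.0, 1.0, -0.002, 0.0]
contact_force: [-1.5, -0.2, 2.3]
width: 0.0184
gripper_force: 59.6
```

```bash
python3 -m pendant '[{"dx":0,"dy":0,"dz":0,"rx":0,"ry":0,"rz":0,"hand":0.022},{"dx":0,"dy":0,"dz":0,"rx":0,"ry":0,"rz":0,"hand":0.03},{"dx":0,"dy":0,"dz":0,"rx":0,"ry":0,"rz":0,"hand":0.05},{"dx":0,"dy":0,"dz":0,"rx":0,"ry":0,"rz":0,"hand":0.085},{"dx":0,"dy":0,"dz":0,"rx":0,"ry":0,"rz":0,"hand":0.085},{"dx":0,"dy":0,"dz":-0.01,"rx":0,"ry":0,"rz":0,"hand":0.085},{"dx":0,"dy":0,"dz":-0.03,"rx":0,"ry":0,"rz":0,"hand":0.085},{"dx":0,"dy":0,"dz":-0.035,"rx":0,"ry":0,"rz":0,"hand":0.085},{"dx":0,"dy":0,"dz":-0.035,"rx":0,"ry":0,"rz":0,"hand":0.085},{"dx":0,"dy":0,"dz":-0.01,"rx":0,"ry":0,"rz":0,"hand":0.085},{"dx":-0.004,"dy":0.02,"dz":0,"rx":0,"ry":0,"rz":0,"hand":0.085},{"dx":-0.008,"dy":0.035,"dz":0,"rx":0,"ry":0,"rz":0,"hand":0.085}]' >/dev/null; python3 -m pendant '[{"dx":-0.01,"dy":0.038,"dz":0,"rx":0,"ry":0,"rz":0,"hand":0.085},{"dx":-0.01,"dy":0.038,"dz":0,"rx":0,"ry":0,"rz":0,"hand":0.085},{"dx":-0.01,"dy":0.038,"dz":0,"rx":0,"ry":0,"rz":0,"hand":0.085},{"dx":-0.01,"dy":0.038,"dz":0,"rx":0,"ry":0,"rz":0,"hand":0.085},{"dx":-0.01,"dy":0.038,"dz":0,"rx":0,"ry":0,"rz":0,"hand":0.085},{"dx":-0.01,"dy":0.038,"dz":0,"rx":0,"ry":0,"rz":0,"hand":0.085},{"dx":-0.01,"dy":0.038,"dz":0,"rx":0,"ry":0,"rz":0,"hand":0.085},{"dx":-0.01,"dy":0.038,"dz":0,"rx":0,"ry":0,"rz":0,"hand":0.085},{"dx":-0.01,"dy":0.038,"dz":0,"rx":0,"ry":0,"rz":0,"hand":0.085},{"dx":-0.01,"dy":0.02,"dz":0,"rx":0,"ry":0,"rz":0,"hand":0.085},{"dx":0,"dy":0,"dz":0,"rx":0,"ry":0,"rz":0,"hand":0.085},{"dx":0,"dy":0,"dz":0,"rx":0,"ry":0,"rz":0,"hand":0.085}]' ; python3 -c "
from rig import manip;import cv2
for n in('scene','top'):
    cv2.imwrite(f'pics/p4{n}.png',manip.get_image(n)['frame'][:,:,::-1])
a=cv2.imread('pics/p4top.png')[140:225,180:360]
b=cv2.imread('pics/p4scene.png')[175:325,170:350]
cv2.imwrite('pics/p4.png',cv2.resize(cv2.vconcat([a,b[:,:]]),None,fx=2.5,fy=2.5,interpolation=2))
# diffs vs start
for n,x0,x1,y0,y1 in(('top',183,270,145,220),('scene',168,300,200,325)):
    o=cv2.imread(f'pics/{n}0.png');q=cv2.imread(f'pics/p4{n}.png')
    d=cv2.absdiff(o,q).max(2)[y0:y1,x0:x1];print(n,(d>40).sum(),d.shape)
"
```

```text
clock: 51.38
position: [0.4252, -0.169, 0.2377]
ee_rot: [-0.0, 1.0, -0.004, 0.0]
contact_force: [0.5, -0.8, 0.6]
width: 0.085
gripper_force: 0.0
top 145 (75, 87)
scene 656 (125, 132)
```

View pics/p4.png

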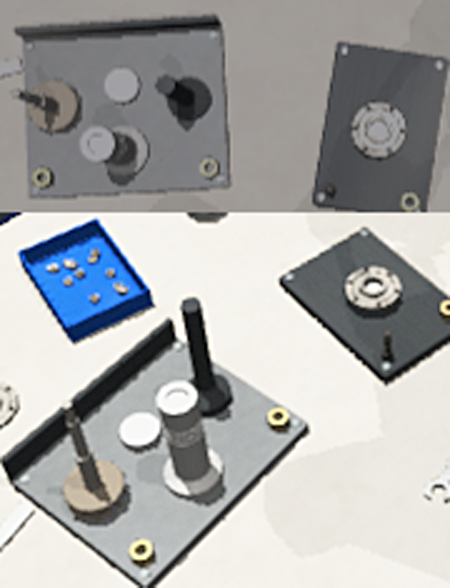

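All three stand upright and the seal plate lies flat on its land. I check the shifts against the start images before handing in.

Run:
```python
import cv2,numpy as np
from h import *
for n,c in{"top":{"turb":(187,177,9),"drift":(246,173,9),"driver":(219,197,9)},"scene":{"turb":(198,251,9),"drift":(246,212,9),"driver":(241,248,10)}}.items():
    o=cv2.imread(f"pics/{n}0.png");q=cv2.imread(f"pics/p4{n}.png")
    for k,(u,v,r) in c.items():
        f=lambda im,r:cv2.resize(im[v-r:v+r,u-r:u+r],None,fx=4,fy=4,interpolation=2)
        m=cv2.matchTemplate(f(q,r+6),f(o,r),cv2.TM_CCOEFF_NORMED);_,s,_,l=cv2.minMaxLoc(m)
        print(n,k,"px shift",(l[0]/4-6,l[1]/4-6),round(s,3))
# seal: boss pixel in combined crop (377,129)/2.5
print("seal",plane("top",(180+377.5/2.5-.5,140+129.5/2.5-.5),.034),"land .4993 .0337")
```

```text
top turb px shift (-0.5, 0.0) 0.982
top drift px shift (0.0, 0.0) 0.94
top driver px shift (-0.75, 0.0) 0.987
scene turb px shift (-0.75, 0.75) 0.995
scene drift px shift (0.0, 0.0) 0.996
scene driver px shift (-0.75, 0.5) 0.977
seal [0.49993193 0.03652604 0.034     ] land .4993 .0337
```

All shifts are 3 mm or less, and the hand is clear of everything.

```bash
python3 -c "
from rig import manip;print(manip.sign_off())"
```

```text
the job is handed in; nothing more can be done
None
```

I handed the job in at about 51 s of the 144 s allowed: the last images show the seal plate flat on the nest land within about 3 mm of centre, and the turbine shaft, slim drift and stout driver upright on their own seats within about 3 mm of where they started; the sign-off gave no verdict.

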